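# Charge the next melting pot with glass

## Task

Turn the rotary table clockwise by one stop so that the empty pot comes to rest under the tray's lip, and put every loose glass block into the tipping tray; then take the scanner and hold it steady about 8 cm off that pot's bar-code label, squarely and centrally facing it, for two seconds. After that lift the tray's bar to tip all the blocks well down into the pot (none left sticking up above its rim) and ease the tray gently back down to level, with the scanner put back flat on its stand, lying along it, by the end. Turn the table no further than that one stop, and leave everything else on the bench where it is.

Things in the scene. Friction and masses are not known exactly. Their poses are not given: they have to be found in the camera images.
- table_turn (a joint): angle of the rotary table (340 mm aluminium disc, top face 35 mm above the bench, carrying three white pots): 0 at the start stop, growing clockwise seen from above. Spring detents draw it into stops at 0, 1.571 and 3.142 rad from within about 0.07 rad (a sprung ball between pins); leaving a stop takes about 5 N at the knob, and between stops it turns freely
- table_knob (a point): top centre of the upright round steel post (24 mm diameter, 85 mm tall, free all round, does not spin) fixed to the rotary table 120 mm from its axis, by which the table is turned; its top is 120 mm above the bench. At joint 0 it stands on the side away from the robot, in the direction of the tray_floor x axis from the table's axis
- charger: fixed base of the machine; origin on the bench on the vertical axis of the rotary table. Its +y axis points from the table's axis to the tipping tray; its +x axis away from the robot
- next_pot (a point): the empty white ceramic pot that is next to be filled: 140 mm outside diameter, 132 mm inside, 90 mm tall, floor 6 mm thick, fixed on the rotary table 105 mm from its axis; origin at the centre of its underside, z up. It starts on the robot's side of the table; turning the table one stop clockwise brings it under the lip of the tray
- next_label (a point): bar-code label (white, black bars, 42 x 48 mm) of next_pot on a post fixed to the rotary table; origin at the centre of the label's face, z axis is the normal out of the face. The face slopes 25 degrees from level, about 85 mm above the bench, and when next_pot stands at the tray it faces up and towards the robot, on the robot's side of the pot
- tray (a joint): tilt of the tipping tray about its hinge: 0 level (resting), up to 1.25 rad with the bar lifted. It falls back by its own weight if let go; lifting takes up to about 10 N
- tray_floor (a point): middle of the tray's inner floor. Sheet-steel tray, 170 mm wide (x), 135 mm long (y), side walls 40 mm high, floor 145 mm above the bench when level. Its -y end is an open lip (the sides converge to 110 mm wide over the last 45 mm) that overhangs the pot; its +y end is walled and carries the bar. Frame: x along the hinge, away from the robot; y from lip towards bar; z up out of the floor
- tray_hinge (a point): point on the tray's hinge axis, at the lip, floor height, mid width; 70 mm from tray_floor along -y. The hinge axis runs along x
- tray_bar (a point): middle of the tray's lifting bar: a round bar 16 mm thick, 112 mm long along x, 43 mm clear outside the tray's end wall, 170 mm above the bench when level; from the hinge it lies 180 mm along tray y and 25 mm along tray z
- scanner: hand-held scanner, about 0.2 kg: handle 120 x 34 x 34 mm along x (centred), grey head 56 x 50 x 56 mm at its +x end (x from 58 to 114 mm, z from -10 to 46 mm); origin at the centre of the handle's underside, z up. It looks out of the underside of its head, along -z. Balance point about x = 32 mm. It starts lying on the stand, head overhanging at the stand's +x end
- scanner_window (a point): centre of the scanner's window on the underside of its head, at x 88, y 0, z -10 mm in the scanner's frame (same axes). It reads a label 50 to 130 mm below the window along -z, central to within 15 mm and square to within 15 degrees, when held still for 1 s
- stand: fixed grey stand for the scanner, 90 x 64 mm, 45 mm tall with a flat rubber top; origin under its centre on the bench; the scanner's handle lies along its x axis on top, origin over origin
- block1: greenish glass block to be melted, 60 x 30 x 24 mm (x, y, z), 0.09 to 0.15 kg, origin at the centre of its 60 x 30 underside; lies flat on the bench to the robot's right. Two to four of the five exist in a run, the others are None throughout
- block2: greenish glass block to be melted, 60 x 30 x 24 mm (x, y, z), 0.09 to 0.15 kg, origin at the centre of its 60 x 30 underside; lies flat on the bench to the robot's right. Two to four of the five exist in a run, the others are None throughout
- block3: greenish glass block to be melted, 60 x 30 x 24 mm (x, y, z), 0.09 to 0.15 kg, origin at the centre of its 60 x 30 underside; lies flat on the bench to the robot's right. Two to four of the five exist in a run, the others are None throughout
- block4: greenish glass block to be melted, 60 x 30 x 24 mm (x, y, z), 0.09 to 0.15 kg, origin at the centre of its 60 x 30 underside; lies flat on the bench to the robot's right. Two to four of the five exist in a run, the others are None throughout
- block5: greenish glass block to be melted, 60 x 30 x 24 mm (x, y, z), 0.09 to 0.15 kg, origin at the centre of its 60 x 30 underside; lies flat on the bench to the robot's right. Two to four of the five exist in a run, the others are None throughout
- rod_a: bystander, to be left alone: glass rod 240 x 10 mm, origin at its underside
- rod_b: bystander, to be left alone: glass rod 200 x 10 mm, origin at its underside
- paddle: bystander, to be left alone: flat steel paddle with wooden handle, origin at its underside
- jar: bystander, to be left alone: closed jar, 66 mm wide, 62 mm tall, origin at its underside
- driver: bystander, to be left alone: screwdriver, origin at its underside
- mug: bystander, to be left alone: blue mug, origin at its underside
- mould: bystander, to be left alone: steel mould block 90 x 70 x 40 mm, origin at its underside
There are look-alikes about, which are no part of the job. What is shaped like the block5 but pink or red is not meant.

How it is judged:
By the outcome, as a careful person would: the job done as asked, in the order asked, and still so for the second after the job is handed in, with the robot touching nothing.
Of block1, block2, block3, block4, block5 only 2 to 4 are there at a start; the rules pass over those that are not, and their reading is None.
At some moment in a run one of block1, block2, block3, block4, block5 may be knocked a few centimetres aside while the robot is not near it.
It also fails if it takes over 210 s, if anything falls off the work surface, if the arm or the gripper's body presses on something with over 40 N, if the wrist force passes 120 N, or if a joint passes its speed limit or range.

## Robot

A 6-joint arm with a two-finger parallel gripper is mounted at the origin on the work surface. World frame = base frame: x ahead of the robot, y to its left, z up, the work surface at z = 0. Lengths are in mm, angles in rad, forces in N, time in s.
With the tool pointing down it reaches from about 350 to 875 mm from the base axis. Payload 4.2 kg.
Tool frame: the origin (TCP) lies at the very end of the fingers, on their centre line; the grasp point (between the pads) lies 19 mm behind it; z points along the fingers, y is the line along which they close (so a half turn about z gives the same grasp; the last joint's range is limited). The gripper opens to 85 mm and grips with 20 to 120 N. Pads are 22 mm wide; open, the fingers measure 114 mm over their backs; the gripper's body (76 mm by 85 mm) begins 54 mm behind the grasp point. The pads swing forward as they close: fully open they stand 13 mm farther back than shut.
Start: joints at [1.491, 0.385, 0.008, 0, -1.194, -0.259], TCP at [207.689, 589.461, 231.312] pointing down, gripper open.
Joint ranges: [-3.14, 3.14], [-1.21, 2.06], [-1.07, 1.41], [-3.16, 2.05], [-2.99, -0.16], [-3.1, 3.1]. Speed limits (rad/s): [2.79, 2.79, 3.14, 3.14, 3.14, 3.14].

## Interface

Orientations are given as a unit quaternion [x, y, z, w].
In Python, from bench import monitor, get_image, camera_info, job_done gives the robot as it stands.
- The arm moves only by the tool send_rows, never from a script. Its argument "series" is a list of rows, each a list of 3 entries, a list of its own where there are three numbers: the shift along the tool's x, y, z in mm, then the turn, a rotation vector about the tool's x, y, z in rad, then the finger opening in mm, from 0 to 85.4. A call has 1 to 8 rows; each row shifts and turns the commanded pose from where the row before left it, along the tool's axes as they then stand; what a row does not reach is not made up. A row lasts 1/10 s, in which the tool goes at most 50 mm and 8.59 degrees, less where a joint would pass 70% of its speed; a pose out of reach is approached as far as the arm can. A call with a gripper value outside its range is refused whole. The fingers move at their own pace and stop on an object; the grip force is fixed at half the most. Time passes only in rows, so rows that do not move let the fingers close. It gives the time, the measured TCP pose, the force, the opening and the grip force at its end, in the units of the state.
- monitor.read_state(): the state, without advancing time (a new reading comes with each control period).
- get_image(name): name is "scene" or "side" or "wrist"; returns the picture (400x640x3 uint8, red, green, blue); there is no depth.
- camera_info(name): a dict with "intrinsics" (3x3 intrinsics, pixels), "R" (3x3) and "t" (3): a world point X has camera coordinates R X + t. Camera axes: x right, y down, z forward; pixel columns grow to the right and rows downward; lengths in mm; the calibration is good to about 2 mm. The wrist camera is an equidistant fisheye: a pixel r from the principal point sees the ray r / f radians off the axis. A picture is of the moment at which its call begins: read the wrist's pose just before it. camera_info takes no time and is no camera call; for the wrist camera it gives the pose at the moment of the call.
- job_done(): hands the job in; it is judged then, once.
The state is a dict: "clock": time; "joints": joint angles; "joint_vel": joint speeds; "joint_efforts": joint torques, N m; "position": TCP position; "ee_rot": TCP orientation; "contact_force": force on the tool from outside, world axes, zero at the start; "wrist_torque": the same for the moment, N m; "gripper_width": finger opening in mm; "grasp_force": force on a finger pad.
Only numpy, scipy, OpenCV 4.12 (cv2) and the standard library are available. Lean on these libraries where they do the work, as an engineer would, in place of code of your own. Each camera call takes 0.05 s, during which the arm holds its last target. There are 200 camera calls.

## Working session

There is one attempt and no reset: what is moved stays moved. The work goes in short steps, Python scripts to look and compute and a tool call to move; the robot and the scene stay as the last step left them, time stands still between calls to the robot, and variables do not carry over. Pictures are saved under pics/ and viewed, at most 14 in all, crops included, and the job is handed in when it is done.

Besides the shell and the picture viewer there is one more tool, called after ">>>" by a JSON object that holds its "api" and its "payload", one argument or row to a line. send_rows: Moves the arm, as the interface text tells. Its arguments: {"type":"object","properties":{"series":{"type":"array"}},"required":["series"]}

```bash
ls; mkdir -p pics
cat > h.py <<'E'
import numpy as np, cv2
from bench import monitor, get_image, camera_info
from scipy.spatial.transform import Rotation as R
def ray(name,u,v,ci=None):
    c=ci or camera_info(name); K=np.array(c["intrinsics"]); Rm=np.array(c["R"]); t=np.array(c["t"])
    x=(u-K[0,2])/K[0,0]; y=(v-K[1,2])/K[1,1]
    if name=="wrist":
        r=np.hypot(x,y); d=np.array([np.sin(r)*x/max(r,1e-9),np.sin(r)*y/max(r,1e-9),np.cos(r)])
    else: d=np.array([x,y,1.])
    return -Rm.T@t, Rm.T@d
def onz(name,u,v,z,ci=None):
    o,d=ray(name,u,v,ci); return o+d*(z-o[2])/d[2]
def save(name,fn):
    im=get_image(name); cv2.imwrite(fn,im[:,:,::-1]); return im
def proj(name,P,ci=None):
    c=ci or camera_info(name); K=np.array(c["intrinsics"]); p=np.array(c["R"])@np.array(P,float)+np.array(c["t"])
    if name=="wrist":
        th=np.arctan2(np.hypot(p[0],p[1]),p[2]); q=p[:2]/np.hypot(p[0],p[1])*th
    else: q=p[:2]/p[2]
    return q[0]*K[0,0]+K[0,2], q[1]*K[1,1]+K[1,2]
E
python3 - <<'E'
from h import *
for n in("scene","side","wrist"):
    save(n,f"pics/{n}0.png"); c=camera_info(n); Rm=np.array(c["R"]); print(n,np.round(-Rm.T@np.array(c["t"])),np.round(Rm[2],2),np.array(c["intrinsics"])[0])
s=monitor.read_state(); print(s)
print(R.from_quat(s["ee_rot"]).as_matrix().round(3))
E
```

```text
pics
scene [1369. -729.  906.] [-0.61  0.53 -0.59] [493.10994229   0.         313.05167699]
side [310. 489. 833.] [ 0.27 -0.55 -0.79] [363.01696581   0.         320.72228816]
wrist [269. 566. 374.] [-0.25  0.09 -0.97] [309.70691629   0.         322.4144805 ]
{'clock': 0.15, 'joints': array([ 1.49059725e+00,  3.85362905e-01,  6.92044642e-03, -3.36205715e-04,
       -1.19401167e+00, -2.58606161e-01]), 'joint_vel': array([ 0.00175257, -0.00290042,  0.00568747,  0.00207802, -0.00040306,
       -0.00162439]), 'joint_efforts': array([ 5.42489761e-04, -3.92678010e+01,  1.88583255e+01,  4.18847412e+00,
       -3.37977457e-03, -5.46534658e-07]), 'position': array([207.56461204, 589.04860312, 230.47794942]), 'ee_rot': array([ 9.85674855e-01, -1.68654583e-01, -8.17954367e-05,  8.39524913e-04]), 'contact_force': array([ 0.524346  , -0.55333302,  1.21702346]), 'wrist_torque': array([-0.0046261 , -0.00929719, -0.01466395]), 'grasp_force': 0.0, 'gripper_width': 85.6382421702435}
[[ 0.943 -0.332 -0.   ]
 [-0.332 -0.943 -0.002]
 [ 0.     0.002 -1.   ]]
```

View pics/scene0.png

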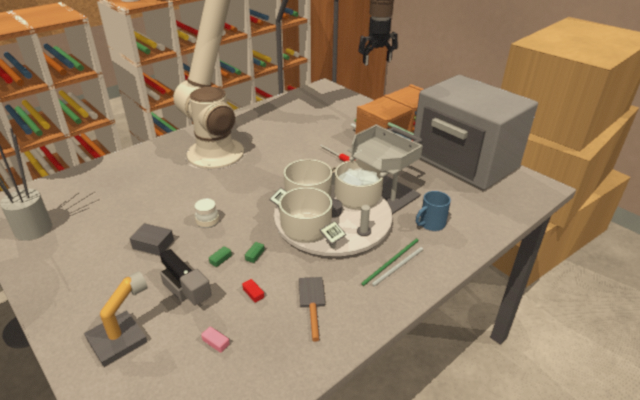

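View pics/side0.png

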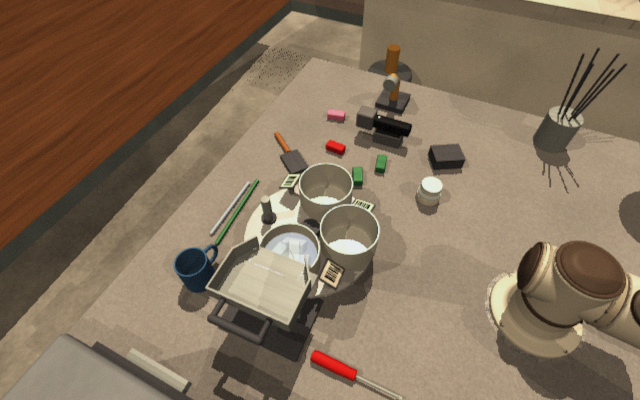

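Scene view: two green blocks at (220,256) and (255,252). The red (253,290) and pink (215,339) blocks are look-alikes and will be left alone. The scanner is at (185,275), the knob top at (365,208), and the tray at (387,150). In the side view the greens are at (357,176) and (381,163), the knob top at (266,199) and the scanner at (385,125). I'll enlarge these areas to confirm.

Run:
```python
from h import *
a=cv2.imread("pics/scene0.png"); b=cv2.imread("pics/side0.png")
f=lambda im,x,y,w,h,k: cv2.resize(im[y:y+h,x:x+w],None,fx=k,fy=k,interpolation=cv2.INTER_CUBIC)
top=np.hstack([f(a,130,230,160,120,2.5),f(b,320,80,160,120,2.5)])
bot=np.hstack([f(a,260,120,160,120,2.5),f(b,200,180,160,120,2.5)])
cv2.imwrite("pics/c1.png",np.vstack([top,bot]))
for n,im in(("scene",a),("side",b)):
    hsv=cv2.cvtColor(im,cv2.COLOR_BGR2HSV); m=cv2.inRange(hsv,(50,90,30),(85,255,255))
    for c in cv2.findContours(m,0,2)[0]:
        if cv2.contourArea(c)>30:
            (u,v),_,_=cv2.minAreaRect(c); M=cv2.moments(c); u,v=M['m10']/M['m00'],M['m01']/M['m00']
            P=onz(n,u,v,13); print(n,round(u),round(v),cv2.contourArea(c),P.round(1))
```

```text
scene 220 256 210.5 [ 481.5 -285.1   13. ]
scene 254 252 197.0 [ 528.1 -207.2   13. ]
scene 389 262 132.5 [790.8  35.6  13. ]
scene 163 122 37.5 [-312.7  -38.9   13. ]
scene 27 120 151.0 [-683.  -431.8   13. ]
scene 69 112 84.5 [-644.  -283.5   13. ]
scene 69 58 92.0 [-1265.3   -70.3    13. ]
scene 142 47 32.5 [-1164.3   276.5    13. ]
side 236 213 196.0 [779.7  67.1  13. ]
side 357 176 142.0 [ 527.  -204.9   13. ]
side 381 163 131.5 [ 481.1 -282.3   13. ]
```

View pics/c1.png

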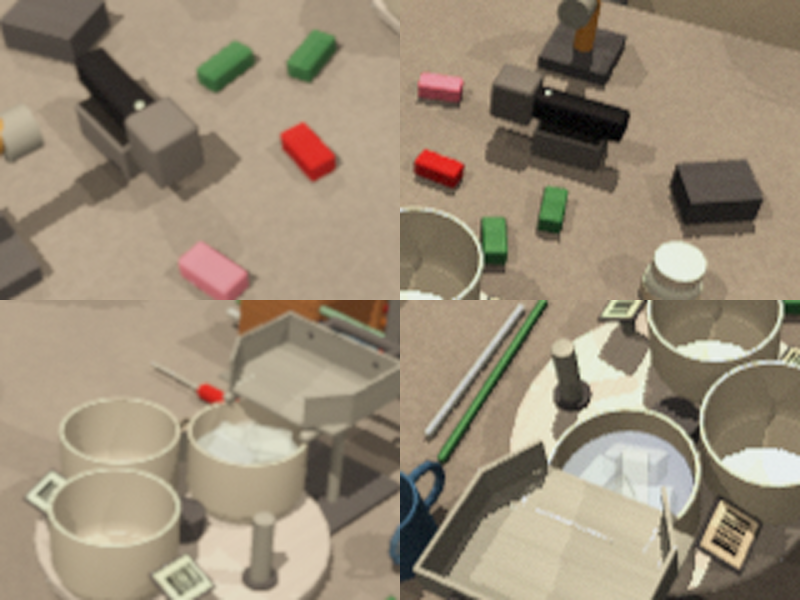

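```bash
cat >> h.py <<'E'
def tri(p,q,n1="scene",n2="side"):
    o1,d1=ray(n1,*p); o2,d2=ray(n2,*q); d1/=np.linalg.norm(d1); d2/=np.linalg.norm(d2)
    s=np.linalg.lstsq(np.c_[d1,-d2],o2-o1,rcond=None)[0]; a=o1+s[0]*d1; b=o2+s[1]*d2
    return (a+b)/2, np.linalg.norm(a-b)
E
python3 - <<'E'
from h import *
print("knob",tri((365.2,206),(266,198)),onz("scene",365.2,206,120),onz("side",266,198,120))
for n,u,v in(("scene",308,176),("side",349,233),("scene",306,203),("side",326,187),("scene",358,176),("side",290,250)): print(n,u,v,onz(n,u,v,125).round(1))
# tray back corners of rim, bar
for u,v in((210,287),(304,298)): print(onz("side",u,v,185).round(1))
def c(x,y): return 200+(x-400)/2.5,180+(y-300)/2.5
for p in((425,568),(660,595),(545,450),(672,560)): print("tray side",p,onz("side",*c(*p),185).round(1))
def s(x,y): return 260+x/2.5,120+(y-300)/2.5
for p in((230,345),(290,315),(305,408),(398,372)): print("tray scene",p,onz("scene",*s(*p),185).round(1))
print("head",onz("scene",130+165/2.5,230+130/2.5,91), onz("side",320+(515-400)/2.5,80+85/2.5,91))
print("handle",onz("scene",130+87/2.5,230+62/2.5,74), onz("side",320+(625-400)/2.5,80+115/2.5,74))
E
```

```text
knob (array([676.08854409,  53.35113925, 121.40307946]), np.float64(2.487248068009446)) [675.80599294  55.5485268  120.        ] [675.87797922  51.66543643 120.        ]
scene 308 176 [473.5  30.  125. ]
side 349 233 [448.7  60.4 125. ]
scene 306 203 [567.9 -57.8 125. ]
side 326 187 [554.5 -40.7 125. ]
scene 358 176 [567.6 137.5 125. ]
side 290 250 [549.6 157.7 125. ]
[628.1 321.7 185. ]
[456.9 264.  185. ]
tray side (425, 568) [627.8 322.  185. ]
tray side (660, 595) [456.9 264.  185. ]
tray side (545, 450) [600.5 193.6 185. ]
tray side (672, 560) [461.4 235.3 185. ]
tray scene (230, 345) [473.7 202.6 185. ]
tray scene (290, 315) [468.9 311.6 185. ]
tray scene (305, 408) [627.9 165.5 185. ]
tray scene (398, 372) [645.5 303.1 185. ]
head [ 596.7185102  -410.87693809   91.        ] [ 579.19782866 -389.40923264   91.        ]
handle [ 448.60612917 -415.07748793   74.        ] [ 440.45180669 -414.20483562   74.        ]
```

```bash
cat >> h.py <<'E'
def Rd(deg): # tool down, tool x at world angle deg
    a=np.radians(deg); return R.from_matrix(np.array([[np.cos(a),np.sin(a),0],[np.sin(a),-np.cos(a),0],[0,0,-1.]]))
def plan(wps,g):
    """wps: list of (pos,Rot,n rows); prints tool-frame rows from measured pose"""
    s=monitor.read_state(); p=np.array(s["position"]); r=R.from_quat(s["ee_rot"])
    for q,rr,n in wps:
        q=np.array(q,float); p0,r0=p.copy(),r; rv=(r0.inv()*rr).as_rotvec()
        for k in range(n):
            rt=r0*R.from_rotvec(rv*(k+1)/n); pt=p0+(q-p0)*(k+1)/n
            d=np.round(r.inv().apply(pt-p),1); w=np.round((r.inv()*rt).as_rotvec(),3)
            print([d.tolist(),w.tolist(),g],end=","); p=p+r.apply(d); r=r*R.from_rotvec(w)
        print()
E
python3 - <<'E'
from h import *
plan([((480,60,400),Rd(0),15)],85)
E
```

```text
[[28.9, 27.2, -11.3], [0.0, 0.0, -0.023], 85],[[28.2, 27.9, -11.2], [0.0, 0.0, -0.022], 85],[[27.6, 28.6, -11.3], [0.0, 0.0, -0.023], 85],[[26.9, 29.1, -11.2], [0.0, 0.0, -0.022], 85],[[26.3, 29.7, -11.3], [0.001, 0.0, -0.023], 85],[[25.6, 30.3, -11.2], [-0.0, 0.0, -0.023], 85],[[24.9, 30.9, -11.3], [-0.0, 0.0, -0.022], 85],[[24.2, 31.5, -11.3], [-0.0, 0.0, -0.023], 85],[[23.5, 31.9, -11.3], [0.0, 0.0, -0.022], 85],[[22.8, 32.5, -11.3], [0.0, 0.0, -0.023], 85],[[22.0, 33.0, -11.3], [0.0, 0.0, -0.023], 85],[[21.2, 33.5, -11.2], [0.0, 0.0, -0.022], 85],[[20.6, 34.0, -11.3], [0.0, 0.0, -0.023], 85],[[19.7, 34.4, -11.3], [0.001, 0.0, -0.022], 85],[[18.9, 34.9, -11.3], [-0.0, 0.0, -0.023], 85],
```

>>> {"api": "send_rows", "payload": {
  "series": [
    [[29,27,-18],[0,0,-0.023],85],
    [[28,28,-18],[0,0,-0.023],85],
    [[27.5,28.5,-18],[0,0,-0.023],85],
    [[27,29,-18],[0,0,-0.023],85],
    [[26,30,-18],[0,0,-0.023],85],
    [[25.5,30,-18],[0,0,-0.023],85],
    [[25,31,-18],[0,0,-0.023],85],
    [[24,31.5,-18],[0,0,-0.023],85]
  ]
}}

```text
clock: 0.95
position: [353.1, 306.0, 375.9]
ee_rot: [0.997, -0.077, -0.0, 0.0]
contact_force: [0.6, -0.2, -0.2]
gripper_width: 84.7
grasp_force: 0.0
```

>>> {"api": "send_rows", "payload": {
  "series": [
    [[23.5,32,-5],[0,0,-0.022],85],
    [[23,32.5,-5],[0,0,-0.022],85],
    [[22,33,-5],[0,0,-0.022],85],
    [[21,33.5,-5],[0,0,-0.022],85],
    [[20.5,34,-5],[0,0,-0.022],85],
    [[20,34.5,-5],[0,0,-0.022],85],
    [[19,35,0],[0,0,-0.023],85],
    [[0,0,0],[0,0,0],85]
  ]
}}

```text
clock: 1.75
position: [481.7, 57.5, 404.7]
ee_rot: [1.0, -0.003, -0.001, 0.0]
contact_force: [-0.6, -0.0, 0.6]
gripper_width: 84.6
grasp_force: 0.0
```

Run:
```python
from h import *
import pickle
ci=camera_info("wrist"); s=monitor.read_state(); print(s["position"],s["joints"]); im=save("wrist","pics/w1.png"); pickle.dump(ci,open("w1.pkl","wb"))
cv2.imwrite("pics/w1b.png",cv2.resize(im[:,:,::-1],None,fx=1.25,fy=1.25))
```

```text
[481.65188236  57.48892307 404.69805721] [ 4.54761392e-01  6.58143018e-02  1.37687424e-02  3.98688568e-04
 -1.52020302e+00  1.11081646e+00]
```

View pics/w1b.png

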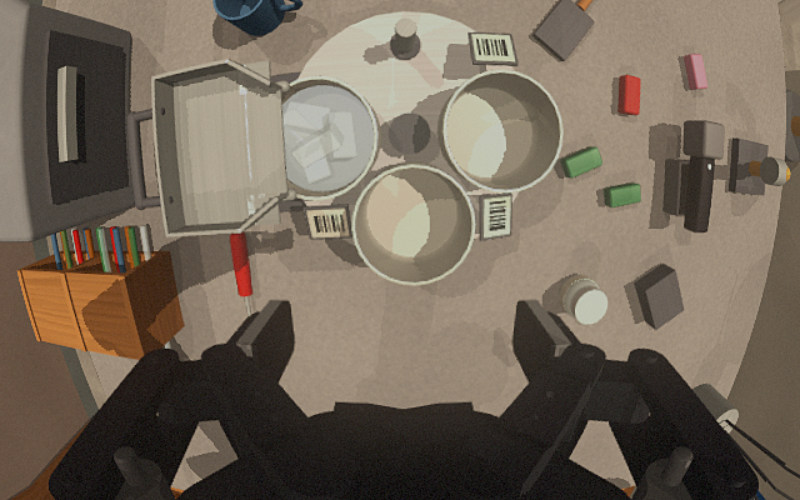

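Wrist view: knob top (404,25), next pot rim centred at (413,224), its label (497,217). The tray rim runs from (152,75) to (165,233), the bar is at (140,160), the green blocks are at (580,162) and (622,195), and the scanner's head is at (703,140).

Run:
```python
from h import *
import pickle; ci=pickle.load(open("w1.pkl","rb"))
im=cv2.imread("pics/w1.png")
f=lambda u,v,z: onz("wrist",u/1.25,v/1.25,z,ci).round(1)
print("knob",f(404,25,120)); 
for p in((413,224),(503,130),(330,137)): print("rim",f(*p,125))
print("hub",f(407,135,50))
for p in((152,75),(165,233),(233,62),(277,226)): print("tray rim",f(*p,185))
for p in((133,112),(143,207)): print("bar",f(*p,170))
print("lip corners floor",f(283,98,145),f(287,184,145))
for p in((483,196),(512,195),(512,238),(482,240)): print("label",f(*p,85))
hsv=cv2.cvtColor(im,cv2.COLOR_BGR2HSV); m=cv2.inRange(hsv,(45,80,30),(85,255,255)); m[:, :440]=0;m[240:]=0
for c in cv2.findContours(m,0,1)[0]:
    if cv2.contourArea(c)<100: continue
    W=np.array([onz("wrist",*q,18,ci)[:2] for q in c[:,0].astype(float)],np.float32); r=cv2.minAreaRect(W); b=cv2.boxPoints(r); e=b[1]-b[0] if np.linalg.norm(b[1]-b[0])>np.linalg.norm(b[2]-b[1]) else b[2]-b[1]
    print("block",np.round(r[0],1),np.round(r[1],1),"long axis deg",round(np.degrees(np.arctan2(e[1],e[0]))%180,1))
for p in((685,122),(722,122),(722,157),(685,157)): print("head",f(*p,91))
for p in((687,230),(709,231),(695,165),(713,165)): print("handle",f(*p,79))
```

```text
knob [679.9  54.2 120. ]
rim [455.4  45.3 125. ]
rim [561.8 -54.3 125. ]
rim [553.8 135.6 125. ]
hub [555.3  50.8  50. ]
tray rim [637.8 324.6 185. ]
tray rim [462.7 319.7 185. ]
tray rim [635.4 223.1 185. ]
tray rim [467.9 181.9 185. ]
bar [602.9 364.9 170. ]
bar [490.9 359.4 170. ]
lip corners floor [598.2 182.4 145. ] [505.2 180.9 145. ]
label [481.7 -41.5  85. ]
label [483.5 -78.5  85. ]
label [428.5 -81.7  85. ]
label [426.1 -42.4  85. ]
block [ 480.1 -286.4] [30.2 58.9] long axis deg 101.0
block [ 526.8 -208.4] [29.9 58.5] long axis deg 116.1
head [ 599.5 -343.    91. ]
head [ 611.1 -425.8   91. ]
head [ 557.5 -429.3   91. ]
head [ 549.3 -345.9   91. ]
handle [ 439.5 -377.1   79. ]
handle [ 438.5 -429.6   79. ]
handle [ 539.4 -379.3   79. ]
handle [ 543.1 -421.1   79. ]
```

Run:
```python
from h import *
plan([((680,54.4,200),Rd(2.4),7),((680,54.4,80),Rd(2.4),5)],85)
```

```text
[[28.5, 0.5, 29.2], [0.0, 0.0, -0.007], 85],[[28.4, 0.7, 29.2], [0.0, 0.0, -0.006], 85],[[28.5, 0.9, 29.2], [0.0, 0.001, -0.007], 85],[[28.4, 1.1, 29.2], [0.0, -0.0, -0.006], 85],[[28.4, 1.3, 29.2], [0.0, 0.0, -0.007], 85],[[28.4, 1.4, 29.2], [0.0, 0.0, -0.006], 85],[[28.4, 1.7, 29.3], [0.0, 0.0, -0.007], 85],
[[0.0, -0.0, 24.0], [0.0, 0.0, 0.0], 85],[[0.0, -0.0, 24.0], [0.0, 0.0, 0.0], 85],[[0.1, -0.0, 24.0], [0.0, 0.0, 0.0], 85],[[-0.0, -0.1, 24.0], [0.0, 0.0, 0.0], 85],[[-0.0, 0.0, 24.0], [0.0, 0.0, 0.0], 85],
```

>>> {"api": "send_rows", "payload": {
  "series": [
    [[28.5,0.5,29],[0,0,-0.007],85],
    [[28.5,0.7,29],[0,0,-0.007],85],
    [[28.5,0.9,29],[0,0,-0.007],85],
    [[28.5,1.1,29],[0,0,-0.006],85],
    [[28.5,1.3,29],[0,0,-0.006],85],
    [[28.5,1.4,29],[0,0,-0.006],85],
    [[28.5,1.7,30],[0,0,-0.007],85],
    [[0,0,0],[0,0,0],85]
  ]
}}

```text
clock: 2.6
position: [679.3, 58.1, 192.9]
ee_rot: [1.0, 0.023, -0.006, 0.001]
contact_force: [-1.0, 0.6, -1.9]
gripper_width: 84.7
grasp_force: 0.0
```

Run:
```python
from h import *
ci=camera_info("wrist");print(monitor.read_state()["position"]); im=save("wrist","pics/w2.png")
print(proj("wrist",(680,54.4,120),ci))
cv2.imwrite("pics/w2b.png",im[:,:,::-1])
```

```text
[679.29590631  58.10643276 192.90140573]
(np.float64(326.20497738333125), np.float64(202.36077447348697))
```

View pics/w2b.png

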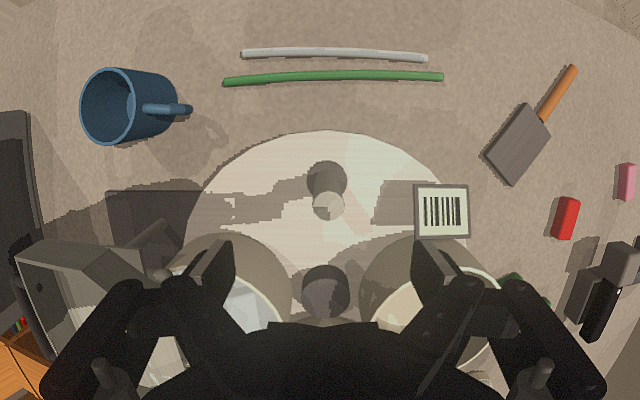

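The knob top shows at (328,205) against a predicted (326,202), so the estimate holds. Next I lower, cage it and turn.

Run:
```python
from h import *
plan([((680.5,54.4,80),Rd(2.4),6)],85)
```

```text
[[0.3, 0.6, 19.4], [0.0, 0.001, 0.001], 85],[[0.4, 0.6, 19.4], [0.001, 0.002, 0.001], 85],[[0.2, 0.6, 19.4], [-0.0, 0.001, 0.0], 85],[[0.3, 0.6, 19.5], [0.0, 0.001, 0.001], 85],[[0.2, 0.6, 19.4], [0.0, 0.002, 0.001], 85],[[0.3, 0.6, 19.4], [0.001, 0.001, 0.001], 85],
```

>>> {"api": "send_rows", "payload": {
  "series": [
    [[0.3,0.6,19],[0,0,0],85],
    [[0.3,0.6,19],[0,0,0],85],
    [[0.3,0.6,19],[0,0,0],85],
    [[0,0,19],[0,0,0],85],
    [[0,0,18],[0,0,0],60],
    [[0,0,18],[0,0,0],32],
    [[0,0,0],[0,0,0],32],
    [[0,0,0],[0,0,0],32]
  ]
}}

```text
clock: 3.45
position: [681.5, 56.2, 91.4]
ee_rot: [1.0, 0.024, 0.001, -0.0]
contact_force: [-0.7, 1.1, 0.5]
gripper_width: 32.1
grasp_force: 0.0
```

Run:
```python
from h import *
s=monitor.read_state(); print(s["position"],s["gripper_width"],s["contact_force"],R.from_quat(s["ee_rot"]).as_matrix().round(3))
plan([((680.3,54.4,80),Rd(2.4),1)],30)
```

```text
[681.51780588  56.17903875  91.38851383] 32.06071427976417 [-0.70974944  1.12333661  0.4502693 ] [[ 0.999  0.047  0.002]
 [ 0.047 -0.999  0.   ]
 [ 0.002 -0.    -1.   ]]
[[-1.3, 1.7, 11.4], [-0.0, -0.002, 0.006], 30],
```

>>> {"api": "send_rows", "payload": {
  "series": [
    [[-1,1,11],[0,0,0],29],
    [[0,0,0],[0,0,0],29],
    [[-0.26,7.85,0],[0,0,0.0655],29],
    [[-0.26,7.85,0],[0,0,0.0655],29],
    [[-0.26,7.85,0],[0,0,0.0655],29],
    [[-0.26,7.85,0],[0,0,0.0655],29],
    [[-0.26,7.85,0],[0,0,0.0655],29],
    [[-0.26,7.85,0],[0,0,0.0655],29]
  ]
}}

```text
clock: 4.25
position: [673.1, 8.4, 78.5]
ee_rot: [0.985, -0.174, 0.0, -0.0]
contact_force: [-0.7, 2.0, -0.2]
gripper_width: 29.0
grasp_force: 1.0
```

Run:
```python
from h import *
s=monitor.read_state(); p=s["position"]; a=p[:2]-np.array([560.1,49.4]); print(p,np.hypot(*a),np.degrees(np.arctan2(a[1],a[0])),s["contact_force"])
M=R.from_quat(s["ee_rot"]).as_matrix(); print(np.degrees(np.arctan2(M[1,0],M[0,0])))
```

```text
[673.10669021   8.40286544  78.51813939] 120.21346461607945 -19.940013184773488 [-0.66615945  2.01826433 -0.20603938]
-20.02576200115564
```

>>> {"api": "send_rows", "payload": {
  "series": [
    [[-0.26,7.85,0],[0,0,0.0655],29],
    [[-0.26,7.85,0],[0,0,0.0655],29],
    [[-0.26,7.85,0],[0,0,0.0655],29],
    [[-0.26,7.85,0],[0,0,0.0655],29],
    [[-0.26,7.85,0],[0,0,0.0655],29],
    [[-0.26,7.85,0],[0,0,0.0655],29],
    [[-0.26,7.85,0],[0,0,0.0655],29],
    [[-0.26,7.85,0],[0,0,0.0655],29]
  ]
}}

```text
clock: 5.05
position: [638.2, -42.6, 78.6]
ee_rot: [0.906, -0.423, 0.001, -0.001]
contact_force: [0.8, 1.3, -1.4]
gripper_width: 28.8
grasp_force: 1.1
```

>>> {"api": "send_rows", "payload": {
  "series": [
    [[-0.26,7.85,0],[0,0,0.0655],29],
    [[-0.26,7.85,0],[0,0,0.0655],29],
    [[-0.26,7.85,0],[0,0,0.0655],29],
    [[-0.26,7.85,0],[0,0,0.0655],29],
    [[-0.26,7.85,0],[0,0,0.0655],29],
    [[-0.26,7.85,0],[0,0,0.0655],29],
    [[-0.26,7.85,0],[0,0,0.0655],29],
    [[-0.26,7.85,0],[0,0,0.0655],29]
  ]
}}

```text
clock: 5.85
position: [582.7, -69.4, 79.1]
ee_rot: [0.766, -0.643, 0.001, -0.001]
contact_force: [2.6, -0.4, -1.5]
gripper_width: 28.9
grasp_force: 1.2
```

Run:
```python
from h import *
s=monitor.read_state(); p=s["position"]; a=p[:2]-np.array([560.1,49.4]); print(p,np.hypot(*a),np.degrees(np.arctan2(a[1],a[0])),s["contact_force"])
M=R.from_quat(s["ee_rot"]).as_matrix(); print(np.degrees(np.arctan2(M[1,0],M[0,0])))
```

```text
[582.70183828 -69.39597169  79.14750994] 120.92694482066662 -79.22778759761468 [ 2.61884155 -0.44882563 -1.4853659 ]
-80.0648510594588
```

>>> {"api": "send_rows", "payload": {
  "series": [
    [[-0.26,7.85,0],[0,0,0.0655],29],
    [[-0.26,7.85,0],[0,0,0.0655],29],
    [[0,0.5,0],[0,0,0],29],
    [[0,0,0],[0,0,0],29],
    [[0,0,0],[0,0,0],29],
    [[0,0,0],[0,0,0],29]
  ]
}}

```text
clock: 6.45
position: [565.2, -71.0, 78.3]
ee_rot: [0.723, -0.691, -0.0, 0.0]
contact_force: [-0.7, -0.2, 1.5]
gripper_width: 28.9
grasp_force: 0.7
```

>>> {"api": "send_rows", "payload": {
  "series": [
    [[0,0,0],[0,0,0],45],
    [[0,0,0],[0,0,0],45],
    [[0,0,-20],[0,0,0],45],
    [[0,0,-40],[0,0,0],45],
    [[0,0,-45],[0,0,0],85],
    [[0,0,-45],[0,0,0],85],
    [[0,0,-45],[0,0,0],85],
    [[0,0,-45],[0,0,0],85]
  ]
}}

```text
clock: 7.25
position: [565.1, -71.0, 320.5]
ee_rot: [0.723, -0.691, 0.0, -0.0]
contact_force: [0.5, -0.9, -0.6]
gripper_width: 85.2
grasp_force: 0.0
```

Run:
```python
from h import *
print(monitor.read_state()["position"],monitor.read_state()["joints"])
plan([((480,-190,330),Rd(-90),4)],85)
```

```text
[565.11671509 -70.990929   320.46644399] [ 1.59413730e-01  2.40490756e-01  2.28569659e-02 -1.00210919e-05
 -1.35220541e+00 -1.14190019e-01]
[[28.8, 22.6, -2.4], [-0.0, 0.0, 0.011], 85],[[29.0, 22.3, -2.4], [-0.0, 0.0, 0.012], 85],[[29.2, 21.9, -2.4], [-0.001, 0.0, 0.011], 85],[[29.5, 21.6, -2.4], [0.0, 0.0, 0.011], 85],
```

>>> {"api": "send_rows", "payload": {
  "series": [
    [[29,14,0],[0,0,0.011],85],
    [[29,14,0],[0,0,0.011],85],
    [[29,14,0],[0,0,0.011],85],
    [[29,14,0],[0,0,0.011],85],
    [[0,0,0],[0,0,0],85],
    [[0,0,0],[0,0,0],85]
  ]
}}

```text
clock: 7.85
position: [512.5, -189.0, 318.4]
ee_rot: [-0.707, 0.707, -0.0, 0.0]
contact_force: [-0.0, 0.2, -0.0]
gripper_width: 85.1
grasp_force: 0.0
```

Run:
```python
from h import *
import pickle
ci=camera_info("wrist"); print(monitor.read_state()["position"]); im=save("wrist","pics/w3.png"); pickle.dump(ci,open("w3.pkl","wb"))
cv2.imwrite("pics/w3b.png",cv2.resize(im[:,:,::-1],None,fx=1.25,fy=1.25))
hsv=cv2.cvtColor(im,cv2.COLOR_RGB2HSV); m=cv2.inRange(hsv,(45,80,30),(85,255,255))
for c in cv2.findContours(m,0,1)[0]:
    if cv2.contourArea(c)<150: continue
    W=np.array([onz("wrist",*q,18,ci)[:2] for q in c[:,0].astype(float)],np.float32); r=cv2.minAreaRect(W); b=cv2.boxPoints(r); e=b[1]-b[0] if np.linalg.norm(b[1]-b[0])>np.linalg.norm(b[2]-b[1]) else b[2]-b[1]
    print("block",c[:,0].mean(0),np.round(r[0],1),np.round(r[1],1),"long axis deg",round(np.degrees(np.arctan2(e[1],e[0]))%180,1))
```

```text
[ 512.53483041 -188.99581296  318.36945531]
block [166.57142857 252.14285714] [783.4 -31. ] [11.5 87.2] long axis deg 93.9
block [312.21904762 147.31428571] [ 526.9 -206.6] [29.  59.1] long axis deg 114.2
block [344.92857143  93.05357143] [ 480.4 -285.2] [29.3 58.7] long axis deg 101.2
```

View pics/w3b.png

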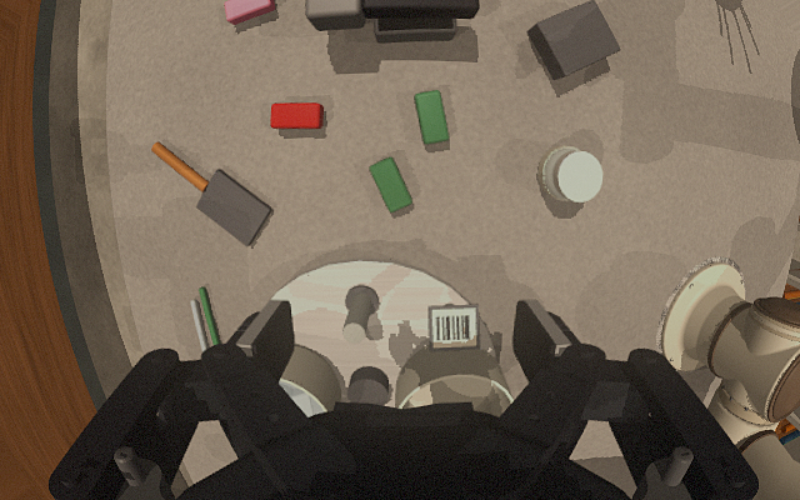

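The table turned one stop: the knob is now at (360,310) on the -y side. The two green blocks at (432,117) and (391,185) are the ones meant. Red (297,116) and pink (250,10) stay. I'll take the nearer block first.

Run:
```python
from h import *
plan([((527,-207,40),Rd(-65),7)],60)
```

```text
[[2.7, -2.0, 39.8], [-0.0, 0.0, -0.062], 60],[[2.7, -1.9, 39.7], [-0.0, 0.0, -0.062], 60],[[2.9, -1.6, 39.8], [-0.0, 0.0, -0.063], 60],[[3.0, -1.5, 39.7], [-0.0, 0.0, -0.062], 60],[[3.1, -1.3, 39.8], [-0.0, 0.0, -0.062], 60],[[3.1, -1.1, 39.7], [-0.0, 0.0, -0.062], 60],[[3.2, -0.9, 39.8], [-0.0, 0.0, -0.063], 60],
```

>>> {"api": "send_rows", "payload": {
  "series": [
    [[3,-2,39],[0,0,-0.062],60],
    [[3,-2,39],[0,0,-0.062],60],
    [[3,-1.5,39],[0,0,-0.062],60],
    [[3,-1.5,39],[0,0,-0.062],60],
    [[3,-1,39],[0,0,-0.063],60],
    [[3,-1,39],[0,0,-0.063],60],
    [[3,-1,39],[0,0,-0.062],60],
    [[0,0,0],[0,0,0],60]
  ]
}}

```text
clock: 8.7
position: [523.0, -206.0, 39.9]
ee_rot: [0.844, -0.537, -0.006, 0.002]
contact_force: [-0.7, 0.7, 0.0]
gripper_width: 59.9
grasp_force: 0.0
```

Run:
```python
from h import *
print(monitor.read_state()["position"])
plan([((527,-207,2),Rd(-65),3)],60)
```

```text
[ 522.95692629 -206.02253418   39.88611247]
[[1.0, -1.2, 12.6], [0.003, 0.002, 0.0], 60],[[0.9, -1.2, 12.6], [0.004, 0.003, 0.001], 60],[[0.9, -1.1, 12.7], [0.003, 0.002, -0.0], 60],
```

>>> {"api": "send_rows", "payload": {
  "series": [
    [[1,-1.2,13],[0.003,0.002,0],60],
    [[1,-1.2,13],[0.003,0.002,0],60],
    [[1,-1.2,12],[0.003,0.002,0],60],
    [[0,0,0],[0,0,0],60],
    [[0,0,0],[0,0,0],20],
    [[0,0,0],[0,0,0],20],
    [[0,0,0],[0,0,0],20],
    [[0,0,0],[0,0,0],20]
  ]
}}

```text
clock: 9.5
position: [531.9, -208.8, 8.7]
ee_rot: [0.844, -0.537, 0.006, -0.003]
contact_force: [-0.5, 0.9, 6.0]
gripper_width: 28.1
grasp_force: 61.4
```

Run:
```python
from h import *
s=monitor.read_state();print(s["position"],s["gripper_width"],s["grasp_force"],s["contact_force"])
p=s["position"]
plan([((p[0],p[1],320),Rd(-75),8),((583,263,320),Rd(-87.6),12),((583,263,165),Rd(-87.6),6)],20)
```

```text
[ 531.94989493 -208.81248635    8.71075951] 28.14943679064522 61.39334321022034 [-0.49650223  0.88513751  6.00346067]
[[0.3, -0.4, -38.9], [-0.001, -0.001, 0.022], 20],[[0.2, -0.4, -38.9], [-0.002, -0.001, 0.022], 20],[[0.2, -0.3, -38.9], [-0.001, -0.0, 0.022], 20],[[0.2, -0.3, -38.9], [-0.002, -0.001, 0.022], 20],[[0.2, -0.2, -38.9], [-0.001, -0.001, 0.022], 20],[[0.1, -0.2, -39.0], [-0.002, -0.001, 0.022], 20],[[0.0, -0.1, -38.9], [-0.001, -0.001, 0.022], 20],[[0.0, -0.1, -38.9], [-0.002, -0.0, 0.022], 20],
[[-36.9, -14.3, -0.0], [0.0, -0.0, 0.018], 20],[[-37.1, -13.6, -0.0], [0.0, -0.0, 0.019], 20],[[-37.4, -12.9, -0.1], [0.0, -0.0, 0.018], 20],[[-37.6, -12.2, 0.0], [0.0, -0.0, 0.018], 20],[[-37.8, -11.5, -0.0], [0.0, -0.0, 0.018], 20],[[-38.0, -10.9, -0.0], [0.0, -0.0, 0.019], 20],[[-38.3, -10.1, -0.1], [0.0, -0.0, 0.018], 20],[[-38.4, -9.5, 0.0], [0.0, -0.0, 0.018], 20],[[-38.5, -8.7, 0.0], [0.0, -0.0, 0.019], 20],[[-38.8, -8.0, -0.0], [0.0, -0.0, 0.018], 20],[[-38.8, -7.3, -0.0], [0.0, -0.001, 0.018], 20],[[-39.0, -6.7, -0.0], [0.0, 0.0, 0.018], 20],
[[0.0, -0.0, 25.8], [0.0, 0.0, 0.0], 20],[[0.0, -0.0, 25.9], [0.0, 0.0, 0.0], 20],[[0.0, -0.0, 25.8], [0.0, 0.0, 0.0], 20],[[0.0, -0.0, 25.8], [0.0, 0.0, 0.0], 20],[[0.1, -0.0, 25.8], [0.0, 0.0, 0.0], 20],[[-0.0, -0.0, 25.9], [0.0, 0.0, 0.0], 20],
```

>>> {"api": "send_rows", "payload": {
  "series": [
    [[0,0,-15],[0,0,0.02],20],
    [[0,0,-30],[0,0,0.02],20],
    [[0,0,-40],[0,0,0.02],20],
    [[0,0,-40],[0,0,0.02],20],
    [[0,0,-40],[0,0,0.02],20],
    [[0,0,-40],[0,0,0.02],20],
    [[0,0,-40],[0,0,0.02],20],
    [[-20,-8,-20],[0,0,0.02],20]
  ]
}}

```text
clock: 10.3
position: [530.7, -188.3, 276.3]
ee_rot: [0.797, -0.604, 0.008, -0.004]
contact_force: [0.3, -0.2, -1.5]
gripper_width: 28.5
grasp_force: 60.6
```

>>> {"api": "send_rows", "payload": {
  "series": [
    [[-37,-13,0],[0,0,0.018],20],
    [[-38,-13,0],[0,0,0.018],20],
    [[-38,-12,0],[0,0,0.018],20],
    [[-38,-12,0],[0,0,0.018],20],
    [[-38,-11,0],[0,0,0.018],20],
    [[-38,-10,0],[0,0,0.018],20],
    [[-38,-9,0],[0,0,0.018],20],
    [[-38,-8,0],[0,0,0.018],20]
  ]
}}

```text
clock: 11.1
position: [550.9, 129.7, 271.7]
ee_rot: [0.752, -0.659, 0.004, -0.003]
contact_force: [1.0, -0.4, -1.1]
gripper_width: 28.2
grasp_force: 60.6
```

Run:
```python
from h import *
s=monitor.read_state();print(s["position"],s["gripper_width"],s["grasp_force"],s["contact_force"])
plan([((583,265,280),Rd(-87.6),5),((583,265,165),Rd(-87.6),6)],20)
```

```text
[550.87479562 129.74079895 271.65659103] 28.19836681256249 60.58497905731201 [ 0.99859906 -0.43317477 -1.06796216]
[[-26.0, -9.9, -1.6], [-0.002, -0.0, 0.018], 20],[[-26.1, -9.5, -1.7], [-0.002, -0.001, 0.018], 20],[[-26.3, -9.0, -1.7], [-0.002, -0.0, 0.018], 20],[[-26.5, -8.5, -1.6], [-0.002, -0.001, 0.018], 20],[[-26.6, -8.1, -1.7], [-0.002, -0.0, 0.018], 20],
[[-0.0, -0.0, 19.2], [0.0, -0.0, 0.0], 20],[[-0.0, -0.0, 19.1], [0.0, -0.0, 0.0], 20],[[-0.0, -0.0, 19.2], [0.0, -0.0, 0.0], 20],[[-0.0, -0.0, 19.2], [0.0, -0.0, 0.0], 20],[[-0.0, -0.0, 19.1], [0.0, -0.0, 0.0], 20],[[-0.0, -0.0, 19.2], [0.0, -0.0, 0.0], 20],
```

>>> {"api": "send_rows", "payload": {
  "series": [
    [[-26,-10,-2],[-0.002,0,0.018],20],
    [[-26,-9.5,-2],[-0.002,0,0.018],20],
    [[-26,-9,-2],[-0.002,0,0.018],20],
    [[-26,-8.5,-2],[-0.002,0,0.018],20],
    [[-18,-6,0],[-0.002,0,0.018],20],
    [[0,0,20],[0,0,0],20],
    [[0,0,20],[0,0,0],20],
    [[0,0,0],[0,0,0],20]
  ]
}}

```text
clock: 11.9
position: [580.1, 253.0, 235.9]
ee_rot: [0.722, -0.692, -0.0, 0.005]
contact_force: [0.6, 0.6, -1.4]
gripper_width: 28.4
grasp_force: 60.5
```

Run:
```python
from h import *
s=monitor.read_state();print(s["position"],s["joint_vel"].round(3),s["contact_force"])
plan([((583,265,165),Rd(-87.6),4)],20)
```

```text
[580.07723897 253.04528109 235.93707187] [-0.006 -0.024  0.062  0.033 -0.03  -0.001] [ 0.55043567  0.59021024 -1.44953488]
[[-3.1, -1.0, 17.7], [0.002, -0.001, 0.0], 20],[[-3.0, -0.9, 17.7], [0.001, -0.002, 0.0], 20],[[-3.0, -1.0, 17.7], [0.002, -0.001, 0.0], 20],[[-3.0, -0.8, 17.8], [0.002, -0.002, 0.001], 20],
```

>>> {"api": "send_rows", "payload": {
  "series": [
    [[-3,-1,18],[0.001,-0.001,0],20],
    [[-3,-1,18],[0.001,-0.001,0],20],
    [[-3,-1,18],[0.001,-0.001,0],20],
    [[-3,0,18],[0.001,-0.001,0],20],
    [[0,0,7],[0,0,0],20],
    [[0,0,0],[0,0,0],20],
    [[0,0,0],[0,0,0],20]
  ]
}}

```text
clock: 12.6
position: [585.5, 266.0, 162.3]
ee_rot: [0.722, -0.692, 0.001, -0.003]
contact_force: [0.2, -0.5, -1.0]
gripper_width: 28.6
grasp_force: 60.5
```

Run:
```python
from h import *
s=monitor.read_state();print(s["position"],s["joint_vel"].round(3),s["contact_force"])
plan([((583,265,155),Rd(-87.6),1)],20)
```

```text
[585.51471228 266.00945927 162.25165075] [ 0.002 -0.009  0.01   0.001  0.004 -0.001] [ 0.24030248 -0.52875968 -0.97766286]
[[0.9, 2.6, 7.2], [-0.006, 0.002, 0.001], 20],
```

>>> {"api": "send_rows", "payload": {
  "series": [
    [[0,1,4],[0,0,0],20],
    [[0,1,2.5],[0,0,0],20],
    [[0,0,0],[0,0,0],20],
    [[0,0,0],[0,0,0],42],
    [[0,0,0],[0,0,0],44],
    [[0,0,0],[0,0,0],44],
    [[0,0,-25],[0,0,0],44],
    [[0,0,-40],[0,0,0],44]
  ]
}}

```text
clock: 13.4
position: [581.2, 264.9, 217.2]
ee_rot: [0.722, -0.692, 0.0, 0.001]
contact_force: [0.5, 0.1, 0.2]
gripper_width: 43.8
grasp_force: 0.0
```

>>> {"api": "send_rows", "payload": {
  "series": [
    [[0,0,-30],[0,0,0],60],
    [[36,6,-20],[0,0,-0.02],60],
    [[46,8,0],[0,0,-0.02],60],
    [[46,8,0],[0,0,-0.02],60],
    [[46,8,0],[0,0,-0.02],60],
    [[46,8,0],[0,0,-0.02],60],
    [[46,8,0],[0,0,-0.02],60],
    [[46,8,0],[0,0,-0.02],60]
  ]
}}

```text
clock: 14.2
position: [561.0, -51.8, 269.5]
ee_rot: [0.769, -0.639, 0.002, -0.003]
contact_force: [0.5, -0.4, -0.2]
gripper_width: 60.2
grasp_force: 0.0
```

Run:
```python
from h import *
s=monitor.read_state();print(s["position"],s["joint_vel"].round(3),s["contact_force"])
plan([((482,-260,200),Rd(-79),6)],60)
```

```text
[560.992276   -51.81614853 269.49008407] [-0.844  0.047  0.057 -0.003 -0.009  1.034] [ 0.49002372 -0.35468827 -0.20109144]
[[31.7, 19.4, 11.4], [-0.001, 0.0, -0.001], 60],[[31.7, 19.4, 11.5], [-0.001, 0.0, -0.002], 60],[[31.6, 19.4, 11.5], [-0.001, 0.0, -0.001], 60],[[31.7, 19.5, 11.5], [-0.001, 0.0, -0.001], 60],[[31.6, 19.4, 11.5], [-0.001, 0.001, -0.001], 60],[[31.6, 19.5, 11.6], [-0.001, -0.0, -0.002], 60],
```

>>> {"api": "send_rows", "payload": {
  "series": [
    [[32,19,12],[0,0,0],60],
    [[32,19,12],[0,0,0],60],
    [[32,19,12],[0,0,0],60],
    [[32,19,12],[0,0,0],60],
    [[30,18,12],[0,0,0],60],
    [[10,8,10],[0,0,0],60],
    [[0,0,0],[0,0,0],60],
    [[0,0,0],[0,0,0],60]
  ]
}}

```text
clock: 15.0
position: [492.3, -233.5, 198.5]
ee_rot: [0.769, -0.64, 0.002, -0.002]
contact_force: [0.8, 0.6, -0.7]
gripper_width: 59.6
grasp_force: 0.0
```

```bash
cat >> h.py <<'E'
def blocks(n="wrist",z=18,fn=None,amin=150):
    ci=camera_info(n); im=get_image(n)
    if fn: cv2.imwrite(fn,im[:,:,::-1])
    m=cv2.inRange(cv2.cvtColor(im,cv2.COLOR_RGB2HSV),(45,80,30),(85,255,255))
    for c in cv2.findContours(m,0,1)[0]:
        if cv2.contourArea(c)<amin: continue
        W=np.array([onz(n,*q,z,ci)[:2] for q in c[:,0].astype(float)],np.float32); r=cv2.minAreaRect(W); b=cv2.boxPoints(r); e=max(b[1]-b[0],b[2]-b[1],key=np.linalg.norm)
        print("block",c[:,0].mean(0).round(),np.round(r[0],1),np.round(r[1],1),round(np.degrees(np.arctan2(e[1],e[0]))%180,1))
E
python3 - <<'E'
from h import *
blocks(fn="pics/w4.png"); blocks("side",157,"pics/s4.png",100)
s=monitor.read_state();print(s["position"])
plan([((480,-285,40),Rd(-79),5)],60)
E
```

```text
block [107. 279.] [779.4 -23.7] [ 13.8 111.3] 94.6
block [343. 131.] [ 480.3 -284.7] [29.3 59.1] 101.4
block [247. 281.] [583.4 270.4] [34.8 63.6] 93.0
block [229. 224.] [694.9 170.2] [  9.8 116.7] 94.6
block [381. 163.] [ 451.7 -147.5] [23.7 62.3] 101.4
[ 492.90824311 -232.96006588  198.96502819]
[[9.8, 4.6, 31.8], [-0.001, 0.0, -0.001], 60],[[9.7, 4.7, 31.7], [-0.002, 0.0, -0.002], 60],[[9.8, 4.6, 31.8], [-0.001, 0.0, -0.001], 60],[[9.7, 4.5, 31.8], [-0.001, 0.0, -0.002], 60],[[9.7, 4.6, 31.8], [-0.001, 0.0, -0.001], 60],
```

Block 1 rests in the tray at (583,270), and the second block hasn't moved. I'll pick up the second one.

>>> {"api": "send_rows", "payload": {
  "series": [
    [[10,4.6,32],[-0.001,0,-0.001],60],
    [[10,4.6,32],[-0.001,0,-0.001],60],
    [[10,4.6,32],[-0.001,0,-0.001],60],
    [[9.5,4.6,32],[-0.001,0,-0.001],60],
    [[9,4.4,31],[-0.001,0,-0.001],60],
    [[0,0,0],[0,0,0],60],
    [[0,0,0],[0,0,0],60],
    [[0,0,0],[0,0,0],60]
  ]
}}

```text
clock: 15.9
position: [480.8, -285.1, 41.2]
ee_rot: [0.771, -0.637, 0.002, -0.001]
contact_force: [-0.2, 0.4, 0.4]
gripper_width: 59.8
grasp_force: 0.0
```

Run:
```python
from h import *
s=monitor.read_state();print(s["position"])
plan([((480,-285,5),Rd(-79),4)],60)
```

```text
[ 480.84642106 -285.13892018   41.1857609 ]
[[-0.1, 0.2, 9.0], [-0.001, -0.0, -0.001], 60],[[-0.1, 0.3, 9.1], [-0.001, -0.001, -0.0], 60],[[-0.0, 0.2, 9.0], [-0.0, 0.0, -0.001], 60],[[-0.1, 0.2, 9.1], [-0.001, -0.0, -0.0], 60],
```

>>> {"api": "send_rows", "payload": {
  "series": [
    [[0,0.3,10],[0,0,0],60],
    [[0,0.3,10],[0,0,0],60],
    [[0,0.3,10],[0,0,0],60],
    [[0,0,6],[0,0,0],60],
    [[0,0,0],[0,0,0],20],
    [[0,0,0],[0,0,0],20],
    [[0,0,0],[0,0,0],20],
    [[0,0,0],[0,0,0],20]
  ]
}}

```text
clock: 16.7
position: [478.0, -285.5, 3.3]
ee_rot: [0.77, -0.638, -0.0, -0.0]
contact_force: [0.2, 0.5, -0.6]
gripper_width: 29.0
grasp_force: 60.3
```

>>> {"api": "send_rows", "payload": {
  "series": [
    [[0,0,-15],[0,0,0.01],20],
    [[0,0,-30],[0,0,0.01],20],
    [[0,0,-40],[0,0,0.01],20],
    [[0,0,-40],[0,0,0.01],20],
    [[0,0,-40],[0,0,0.01],20],
    [[0,0,-40],[0,0,0.01],20],
    [[0,0,-40],[0,0,0.01],20],
    [[-20,0,-20],[0,0,0.01],20]
  ]
}}

```text
clock: 17.5
position: [476.8, -267.3, 272.1]
ee_rot: [0.743, -0.669, 0.003, -0.001]
contact_force: [-0.4, 0.5, -1.2]
gripper_width: 28.7
grasp_force: 60.2
```

Run:
```python
from h import *
s=monitor.read_state();print(s["position"],s["gripper_width"],s["grasp_force"])
plan([((519,262,275),Rd(-87.6),12)],20)
```

```text
[ 476.7692894  -267.31733599  272.10519769] 28.73951159151682 60.15512824058533
[[-43.5, -8.2, -0.3], [-0.0, -0.0, 0.005], 20],[[-43.5, -7.9, -0.3], [-0.001, -0.0, 0.006], 20],[[-43.6, -7.7, -0.3], [-0.0, -0.001, 0.005], 20],[[-43.6, -7.4, -0.3], [-0.001, 0.0, 0.005], 20],[[-43.7, -7.2, -0.3], [-0.0, 0.0, 0.006], 20],[[-43.7, -7.0, -0.3], [-0.001, -0.0, 0.005], 20],[[-43.7, -6.8, -0.2], [-0.0, -0.0, 0.005], 20],[[-43.8, -6.5, -0.3], [-0.001, -0.001, 0.005], 20],[[-43.8, -6.3, -0.3], [-0.0, 0.0, 0.006], 20],[[-43.8, -6.1, -0.2], [-0.001, 0.0, 0.005], 20],[[-43.9, -5.8, -0.3], [0.0, -0.0, 0.005], 20],[[-43.9, -5.6, -0.2], [-0.0, -0.0, 0.006], 20],
```

>>> {"api": "send_rows", "payload": {
  "series": [
    [[-43.5,-8,0],[0,0,0.005],20],
    [[-43.5,-8,0],[0,0,0.005],20],
    [[-43.5,-7.5,0],[0,0,0.005],20],
    [[-43.5,-7.5,0],[0,0,0.005],20],
    [[-43.5,-7,0],[0,0,0.005],20],
    [[-43.5,-7,0],[0,0,0.005],20],
    [[-43.5,-7,0],[0,0,0.005],20],
    [[-43.5,-6.5,0],[0,0,0.005],20]
  ]
}}

```text
clock: 18.3
position: [501.9, 87.7, 268.4]
ee_rot: [0.731, -0.683, -0.001, -0.0]
contact_force: [0.9, -1.0, -1.8]
gripper_width: 28.8
grasp_force: 60.2
```

>>> {"api": "send_rows", "payload": {
  "series": [
    [[-43.5,-6,0],[0,0,0.005],20],
    [[-43.5,-6,0],[0,0,0.005],20],
    [[-43.5,-6,0],[0,0,0.005],20],
    [[-25,-3,0],[0,0,0.005],20],
    [[0,0,20],[0,0,0],20],
    [[0,0,20],[0,0,0],20],
    [[0,0,0],[0,0,0],20],
    [[0,0,0],[0,0,0],20]
  ]
}}

```text
clock: 19.1
position: [513.9, 242.3, 228.7]
ee_rot: [0.724, -0.69, -0.0, 0.0]
contact_force: [-0.3, 0.5, 0.0]
gripper_width: 29.1
grasp_force: 60.1
```

Run:
```python
from h import *
s=monitor.read_state();print(s["position"],s["joint_vel"].round(3),s["contact_force"])
plan([((519,262,157),Rd(-87.6),5)],20)
```

```text
[513.93465374 242.30897552 228.68281366] [-0.005 -0.017  0.03   0.009  0.003 -0.001] [-0.33172666  0.53821558  0.00723513]
[[-3.9, -1.2, 14.3], [0.0, 0.0, 0.001], 20],[[-3.9, -1.2, 14.4], [0.0, 0.0, 0.001], 20],[[-3.9, -1.2, 14.3], [0.0, 0.0, 0.002], 20],[[-3.8, -1.2, 14.3], [0.0, 0.0, 0.001], 20],[[-3.9, -1.2, 14.4], [0.0, 0.0, 0.001], 20],
```

>>> {"api": "send_rows", "payload": {
  "series": [
    [[-4,-1,14.5],[0,0,0.001],20],
    [[-4,-1,14.5],[0,0,0.001],20],
    [[-4,-1,14.5],[0,0,0.001],20],
    [[-4,-1,14],[0,0,0.001],20],
    [[-4,-1,13],[0,0,0.001],20],
    [[0,0,0],[0,0,0],20],
    [[0,0,0],[0,0,0],20]
  ]
}}

```text
clock: 19.8
position: [518.2, 262.9, 158.2]
ee_rot: [0.722, -0.692, -0.0, -0.0]
contact_force: [-0.1, 1.1, -0.8]
gripper_width: 28.7
grasp_force: 60.1
```

Run:
```python
from h import *
s=monitor.read_state();print(s["position"],s["joint_vel"].round(3),s["contact_force"])
```

```text
[518.23478327 262.90057156 158.24667174] [-0.001 -0.016  0.012  0.003  0.001 -0.001] [-0.10218083  1.06939634 -0.75741431]
```

>>> {"api": "send_rows", "payload": {
  "series": [
    [[0,0,6],[0,0,0],20],
    [[0,0,2.5],[0,0,0],20],
    [[0,0,0],[0,0,0],20],
    [[0,0,0],[0,0,0],42],
    [[0,0,0],[0,0,0],44],
    [[0,0,0],[0,0,0],44],
    [[0,0,-25],[0,0,0],44],
    [[0,0,-40],[0,0,0],44]
  ]
}}

```text
clock: 20.6
position: [516.6, 261.8, 212.6]
ee_rot: [0.722, -0.692, -0.001, 0.003]
contact_force: [1.0, 0.3, -0.3]
gripper_width: 44.2
grasp_force: 0.0
```

>>> {"api": "send_rows", "payload": {
  "series": [
    [[0,0,-40],[0,0,0],85],
    [[0,0,-45],[0,0,0],85],
    [[20,0,-40],[0,0,0],85],
    [[45,0,0],[0,0,0],85],
    [[45,0,0],[0,0,0],85],
    [[45,0,0],[0,0,0],85],
    [[0,0,0],[0,0,0],85],
    [[0,0,0],[0,0,0],85]
  ]
}}

```text
clock: 21.4
position: [524.7, 106.9, 339.9]
ee_rot: [0.721, -0.692, -0.0, -0.001]
contact_force: [-0.8, -0.0, -0.1]
gripper_width: 84.8
grasp_force: 0.0
```

Run:
```python
from h import *
import pickle
for a,b in(((140,283),(391,82)),((125,285),(393,47)),((133,278),(391,75))): print("lamp",tri(a,b))
s=monitor.read_state();print(s["position"])
pickle.dump(camera_info("wrist"),open("w5.pkl","wb"))
im=save("wrist","pics/w5.png"); cv2.imwrite("pics/w5b.png",cv2.resize(im[:,:,::-1],None,fx=1.25,fy=1.25))
blocks("side",157,"pics/s5.png",100)
plan([((455,-390,310),Rd(0),14)],85)
```

```text
lamp (array([ 551.94931785, -520.60040548,  130.70487703]), np.float64(8.96181813516502))
lamp (array([ 590.37276061, -571.0497821 ,  203.28225162]), np.float64(45.47817490107973))
lamp (array([ 555.26155914, -529.87321779,  152.2508723 ]), np.float64(2.028289388464981))
[524.72102938 106.91261523 339.87189744]
block [277. 291.] [519.1 263.3] [33.9 64.2] 92.6
block [247. 281.] [583.4 270.4] [34.8 63.5] 92.7
block [229. 224.] [694.9 170.6] [  9.9 115.9] 94.5
[[35.3, 6.5, 2.1], [-0.0, 0.0, -0.109], 85],[[34.5, 10.4, 2.0], [-0.0, 0.0, -0.109], 85],[[33.1, 14.0, 2.1], [-0.0, 0.0, -0.109], 85],[[31.4, 17.5, 2.1], [-0.0, 0.0, -0.109], 85],[[29.3, 20.8, 2.0], [-0.0, 0.0, -0.109], 85],[[26.8, 23.9, 2.1], [-0.0, 0.0, -0.11], 85],[[24.0, 26.7, 2.1], [-0.0, 0.0, -0.109], 85],[[21.1, 29.2, 2.0], [-0.001, 0.0, -0.109], 85],[[17.7, 31.3, 2.1], [0.0, 0.0, -0.109], 85],[[14.2, 33.0, 2.1], [0.0, 0.001, -0.109], 85],[[10.5, 34.4, 2.1], [0.0, -0.0, -0.109], 85],[[6.7, 35.3, 2.2], [0.0, -0.0, -0.109], 85],[[2.9, 35.8, 2.1], [0.0, -0.0, -0.109], 85],[[-1.1, 35.9, 2.1], [0.0, -0.0, -0.109], 85],
```

View pics/w5b.png

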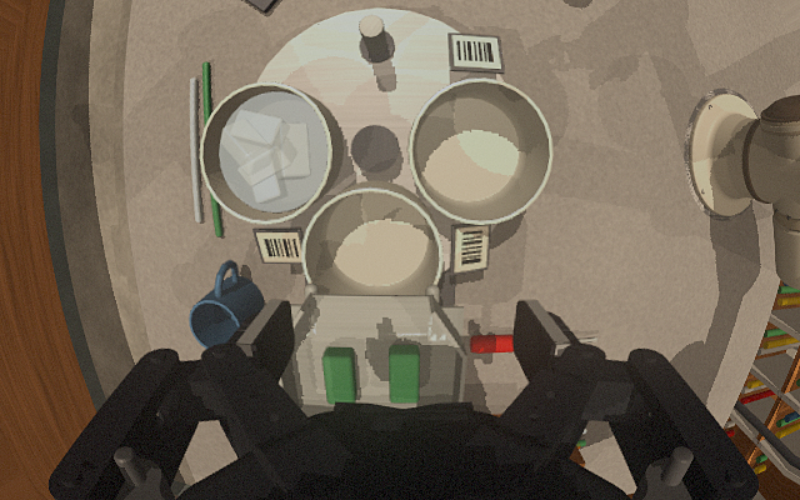

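The wrist view shows both green blocks in the tray at (340,375) and (404,374). The empty pot is under the lip at (373,250), with its label at (470,248).

>>> {"api": "send_rows", "payload": {
  "series": [
    [[35,6.5,2],[0,0,-0.109],85],
    [[34.5,10.5,2],[0,0,-0.109],85],
    [[33,14,2],[0,0,-0.109],85],
    [[31.5,17.5,2],[0,0,-0.109],85],
    [[29.5,21,2],[0,0,-0.109],85],
    [[27,24,2],[0,0,-0.109],85],
    [[24,27,2],[0,0,-0.109],85],
    [[21,29,2],[0,0,-0.109],85]
  ]
}}

```text
clock: 22.3
position: [484.7, -177.3, 323.0]
ee_rot: [0.948, -0.319, -0.0, -0.0]
contact_force: [-0.6, 0.4, 0.9]
gripper_width: 85.3
grasp_force: 0.0
```

>>> {"api": "send_rows", "payload": {
  "series": [
    [[17.5,31.5,2],[0,0,-0.109],85],
    [[14,33,2],[0,0,-0.109],85],
    [[10.5,34.5,2],[0,0,-0.109],85],
    [[6.5,35.5,2],[0,0,-0.109],85],
    [[3,36,2],[0,0,-0.109],85],
    [[-1,36,2],[0,0,-0.109],85],
    [[0,0,0],[0,0,0],85],
    [[0,0,0],[0,0,0],85]
  ]
}}

```text
clock: 23.1
position: [454.1, -390.8, 310.1]
ee_rot: [1.0, -0.001, -0.001, -0.001]
contact_force: [0.2, 0.6, -1.1]
gripper_width: 85.3
grasp_force: 0.0
```

Run:
```python
from h import *
import pickle
c5=pickle.load(open("w5.pkl","rb"))
g=lambda u,v,z: onz("wrist",u/1.25,v/1.25,z,c5).round(1)
print("knob",g(371,25,120),"label",g(470.5,248,85),[g(*p,85) for p in((456,226),(489,224),(487,270),(453,272))],"pot",g(373,247,125),"lip",g(308,292,150),g(433,292,150))
s=monitor.read_state();print(s["position"],R.from_quat(s["ee_rot"]).as_matrix().round(3).tolist())
ci=camera_info("wrist"); pickle.dump(ci,open("w6.pkl","wb"))
im=save("wrist","pics/w6.png"); cv2.imwrite("pics/w6b.png",cv2.resize(im[:,:,::-1],None,fx=1.25,fy=1.25))
```

```text
knob [561.5 -71.7 120. ] label [449.7 149.6  85. ] [array([467.4, 126.1,  85. ]), array([431.7, 122.2,  85. ]), array([428.7, 174.1,  85. ]), array([466.7, 177.7,  85. ])] pot [551.8 141.5 125. ] lip [611.4 181.3 150. ] [493.6 175.6 150. ]
[ 454.13729647 -390.76813823  310.11845677] [[1.0, -0.003, -0.002], [-0.003, -1.0, 0.002], [-0.002, -0.002, -1.0]]
```

View pics/w6b.png

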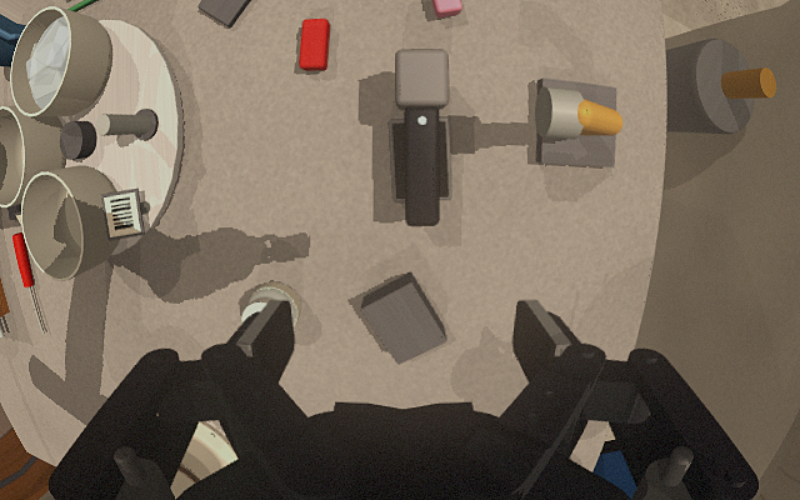

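Wrist view: the scanner's handle runs from (422,108) to (422,223), with its head at (422,78). The lamp at (575,120) is clear to the right.

Run:
```python
from h import *
import pickle
ci=pickle.load(open("w6.pkl","rb")); g=lambda u,v,z: onz("wrist",u/1.25,v/1.25,z,ci).round(1)
for p in((405,220),(439,220),(406,110),(439,110)): print("handle top",g(*p,79))
for p in((397,52),(447,51),(398,102),(447,103)): print("head top",g(*p,91))
for p in((391,196),(447,198),(390,121),(449,122)): print("stand top",g(*p,45))
```

```text
handle top [ 442.4 -393.2   79. ]
handle top [ 442.4 -426.9   79. ]
handle top [ 550.  -394.4   79. ]
handle top [ 550.2 -425.9   79. ]
head top [ 604.8 -386.2   91. ]
head top [ 606.4 -432.5   91. ]
head top [ 556.6 -387.    91. ]
head top [ 556.  -432.2   91. ]
stand top [ 461.6 -378.5   45. ]
stand top [ 459.4 -438.2   45. ]
stand top [ 541.1 -377.9   45. ]
stand top [ 540.5 -439.4   45. ]
```

>>> {"api": "send_rows", "payload": {
  "series": [
    [[14,4,40],[0,0,0],60],
    [[14,4,40],[0,0,0],60],
    [[14,4,40],[0,0,0],60],
    [[14,4,40],[0,0,0],60],
    [[14,3,40],[0,0,0],60],
    [[0,0,0],[0,0,0],60],
    [[0,0,0],[0,0,0],60],
    [[0,0,0],[0,0,0],60]
  ]
}}

```text
clock: 23.95
position: [524.8, -410.0, 114.0]
ee_rot: [1.0, -0.0, 0.002, 0.001]
contact_force: [-0.7, -0.1, 0.3]
gripper_width: 59.7
grasp_force: 0.0
```

Run:
```python
from h import *
s=monitor.read_state();print(s["position"])
plan([((524,-409.7,52),Rd(0),4)],60)
```

```text
[ 524.77200643 -410.0418527   114.01702838]
[[-0.2, -0.1, 15.5], [0.0, -0.001, -0.0], 60],[[-0.3, -0.1, 15.5], [0.001, -0.001, -0.0], 60],[[-0.2, -0.1, 15.5], [0.0, -0.001, -0.0], 60],[[-0.2, -0.1, 15.5], [0.001, -0.0, -0.0], 60],
```

>>> {"api": "send_rows", "payload": {
  "series": [
    [[0,0,16],[0,0,0],60],
    [[0,0,16],[0,0,0],60],
    [[0,0,15],[0,0,0],60],
    [[0,0,13],[0,0,0],60],
    [[0,0,0],[0,0,0],60],
    [[0,0,0],[0,0,0],20],
    [[0,0,0],[0,0,0],20],
    [[0,0,0],[0,0,0],20]
  ]
}}

```text
clock: 24.75
position: [524.1, -410.3, 52.2]
ee_rot: [1.0, -0.001, 0.001, 0.0]
contact_force: [-0.1, 0.6, 2.2]
gripper_width: 33.0
grasp_force: 61.3
```

```bash
cat >> h.py <<'E'
L=np.array([449.5,152,85.])
def scanpose(gx,dz,th=2.4,dist=80,sx=-1):
    """gx: scanner x of TCP, dz: TCP height above handle underside (scanner z)"""
    a=np.radians(th); ex=np.array([np.cos(a),np.sin(a),0]); ey=np.array([-np.sin(a),np.cos(a),0]); t=np.radians(25)
    n=-np.sin(t)*ex+np.cos(t)*np.array([0,0,1]); xs=sx*ey
    W=L+dist*n; O=W-88*xs+10*n; z=-n; M=np.c_[xs,np.cross(z,xs),z]
    return O+gx*xs+dz*n, R.from_matrix(M)
E
python3 - <<'E'
from h import *
s=monitor.read_state();print(s["position"],s["gripper_width"],s["grasp_force"])
p,r=scanpose(s["position"][0]-499,s["position"][2]-45); print(p,r.as_matrix().round(3))
q=s["position"]
plan([(q+[0,0,200],Rd(0),6),((440,0,300),Rd(-50),12),(p+[-30,0,70],r,8),(p,r,4)],20)
E
```

```text
[ 524.11882628 -410.34115584   52.22447396] 32.97148515680881 61.319178342819214
[405.81401345 213.10539429 173.11529784] [[ 0.042 -0.906  0.422]
 [-0.999 -0.038  0.018]
 [-0.    -0.423 -0.906]]
[[0.1, 0.0, -33.3], [0.0, -0.0, -0.0], 20],[[0.0, 0.0, -33.4], [0.0, -0.001, -0.001], 20],[[0.0, 0.0, -33.3], [0.0, 0.0, 0.0], 20],[[0.0, 0.1, -33.3], [0.0, -0.0, -0.0], 20],[[0.1, -0.0, -33.4], [0.0, -0.0, -0.0], 20],[[-0.0, -0.0, -33.3], [0.0, -0.001, -0.001], 20],
[[-7.0, -34.2, -4.0], [0.0, 0.0, 0.073], 20],[[-9.5, -33.6, -4.0], [0.0, 0.0, 0.073], 20],[[-11.9, -32.8, -4.0], [0.0, 0.0, 0.072], 20],[[-14.2, -31.9, -4.0], [0.0, 0.0, 0.073], 20],[[-16.5, -30.7, -4.0], [0.0, 0.0, 0.073], 20],[[-18.7, -29.5, -4.0], [0.0, 0.0, 0.073], 20],[[-20.8, -28.0, -3.9], [0.0, 0.0, 0.072], 20],[[-22.8, -26.5, -4.0], [0.0, 0.0, 0.073], 20],[[-24.7, -24.7, -4.0], [0.0, 0.0, 0.073], 20],[[-26.3, -22.9, -4.0], [0.0, 0.0, 0.073], 20],[[-28.0, -20.8, -4.0], [0.001, -0.0, 0.072], 20],[[-29.4, -18.9, -4.0], [-0.0, 0.0, 0.073], 20],
[[-25.6, -11.0, 7.1], [0.053, 0.018, 0.081], 20],[[-26.4, -8.5, 7.2], [0.052, 0.018, 0.08], 20],[[-27.2, -5.9, 7.0], [0.053, 0.018, 0.081], 20],[[-27.7, -3.4, 6.9], [0.052, 0.018, 0.081], 20],[[-28.0, -0.8, 6.4], [0.052, 0.018, 0.081], 20],[[-28.0, 1.8, 5.9], [0.053, 0.018, 0.08], 20],[[-27.9, 4.4, 5.2], [0.052, 0.017, 0.081], 20],[[-27.6, 6.9, 4.4], [0.053, 0.018, 0.081], 20],
[[0.3, 0.6, 19.0], [-0.0, 0.0, -0.0], 20],[[0.4, 0.6, 19.1], [-0.0, 0.0, -0.0], 20],[[0.3, 0.6, 19.0], [-0.0, 0.0, -0.0], 20],[[0.3, 0.6, 19.0], [-0.0, 0.0, -0.0], 20],
```

>>> {"api": "send_rows", "payload": {
  "series": [
    [[0,0,-20],[0,0,0],20],
    [[0,0,-35],[0,0,0],20],
    [[0,0,-40],[0,0,0],20],
    [[0,0,-40],[0,0,0],20],
    [[0,0,-40],[0,0,0],20],
    [[0,0,-25],[0,0,0],20],
    [[-7,-34,-4],[0,0,0.073],20],
    [[-9.5,-33.5,-4],[0,0,0.073],20]
  ]
}}

```text
clock: 25.55
position: [509.0, -341.5, 259.0]
ee_rot: [0.997, -0.076, 0.0, -0.001]
contact_force: [0.4, 0.3, -3.2]
gripper_width: 33.3
grasp_force: 60.7
```

>>> {"api": "send_rows", "payload": {
  "series": [
    [[-12,-33,-4],[0,0,0.073],20],
    [[-14,-32,-4],[0,0,0.073],20],
    [[-16.5,-31,-4],[0,0,0.073],20],
    [[-19,-29.5,-4],[0,0,0.073],20],
    [[-21,-28,-4],[0,0,0.073],20],
    [[-23,-26.5,-4],[0,0,0.073],20],
    [[-24.5,-25,-4],[0,0,0.073],20],
    [[-26,-23,-4],[0,0,0.073],20]
  ]
}}

```text
clock: 26.35
position: [453.6, -66.1, 291.1]
ee_rot: [0.933, -0.359, -0.001, -0.0]
contact_force: [-0.3, 1.2, -2.6]
gripper_width: 32.9
grasp_force: 60.8
```

>>> {"api": "send_rows", "payload": {
  "series": [
    [[-28,-21,-4],[0,0,0.073],20],
    [[-29,-19,-4],[0,0,0.073],20],
    [[-25.5,-11,7],[0.053,0.018,0.081],20],
    [[-26.5,-8.5,7],[0.053,0.018,0.081],20],
    [[-27,-6,7],[0.053,0.018,0.081],20],
    [[-27.5,-3.5,7],[0.053,0.018,0.081],20],
    [[-28,-1,6],[0.053,0.018,0.081],20],
    [[0,0,0],[0,0,0],20]
  ]
}}

```text
clock: 27.15
position: [400.7, 131.6, 263.3]
ee_rot: [0.797, -0.589, 0.093, -0.096]
contact_force: [-0.5, -0.7, -3.2]
gripper_width: 33.1
grasp_force: 60.8
```

Run:
```python
from h import *
s=monitor.read_state();print(s["position"],s["gripper_width"],s["joints"].round(2))
p,r=scanpose(25.1,7.2)
plan([(p+[-30,0,70],r,6),(p,r,4)],20)
```

```text
[400.67555446 131.57728368 263.28590821] 33.142162920367696 [ 0.82 -0.14 -0.64  0.21 -0.88 -0.65]
[[-14.3, 0.8, 2.7], [0.027, 0.009, 0.041], 20],[[-14.3, 1.5, 2.6], [0.028, 0.009, 0.042], 20],[[-14.3, 2.1, 2.4], [0.027, 0.009, 0.041], 20],[[-14.1, 2.7, 2.3], [0.027, 0.009, 0.041], 20],[[-14.1, 3.5, 2.0], [0.028, 0.008, 0.042], 20],[[-13.9, 4.0, 1.8], [0.027, 0.009, 0.041], 20],
[[0.3, 0.6, 19.0], [0.0, 0.0, -0.0], 20],[[0.3, 0.6, 19.0], [0.0, 0.0, -0.0], 20],[[0.4, 0.6, 19.0], [0.0, 0.0, -0.0], 20],[[0.3, 0.6, 19.1], [0.0, 0.0, -0.0], 20],
```

>>> {"api": "send_rows", "payload": {
  "series": [
    [[-14,1,2.5],[0.027,0.009,0.041],20],
    [[-14,1.5,2.5],[0.027,0.009,0.041],20],
    [[-14,2,2.5],[0.027,0.009,0.041],20],
    [[-14,2.5,2],[0.027,0.009,0.041],20],
    [[-14,3.5,2],[0.027,0.009,0.041],20],
    [[-14,4,2],[0.027,0.009,0.041],20],
    [[0,0,0],[0,0,0],20],
    [[0,0,0],[0,0,0],20]
  ]
}}

```text
clock: 27.95
position: [379.3, 211.2, 245.2]
ee_rot: [0.704, -0.676, 0.15, -0.155]
contact_force: [-0.3, -0.1, -3.0]
gripper_width: 33.3
grasp_force: 60.9
```

Run:
```python
from h import *
s=monitor.read_state();print(s["position"],s["gripper_width"],s["joints"].round(2))
p,r=scanpose(25.1,7.2)
plan([(p,r,5)],20)
# camera look at the label from here
import pickle
ci=camera_info("wrist"); print(proj("wrist",L,ci)); pickle.dump(ci,open("w7.pkl","wb"))
im=save("wrist","pics/w7.png"); im2=get_image("scene"); im3=get_image("side")
f=lambda im,x,y,w,h,k: cv2.resize(im[y:y+h,x:x+w],None,fx=k,fy=k,interpolation=cv2.INTER_CUBIC)
b=np.hstack([f(im2,240,80,200,150,2),f(im3,230,180,200,150,2)])
cv2.imwrite("pics/c7.png",np.vstack([np.hstack([im,im])[:250,:800][:, :, :]*0+np.pad(im[50:300],((0,0),(80,80),(0,0))),b])[:,:,::-1])
```

```text
[379.31489431 211.20997826 245.24042755] 33.27223505167175 [ 1.1  -0.14 -0.84  0.58 -0.74 -1.47]
[[-0.2, 1.3, 15.3], [0.0, -0.0, -0.0], 20],[[-0.2, 1.2, 15.3], [0.0, -0.001, -0.0], 20],[[-0.1, 1.3, 15.4], [0.0, -0.0, -0.001], 20],[[-0.2, 1.3, 15.3], [0.001, -0.0, 0.0], 20],[[-0.2, 1.3, 15.3], [-0.0, -0.001, -0.0], 20],
(np.float64(328.3973567905497), np.float64(118.31328140542885))
```

View pics/c7.png

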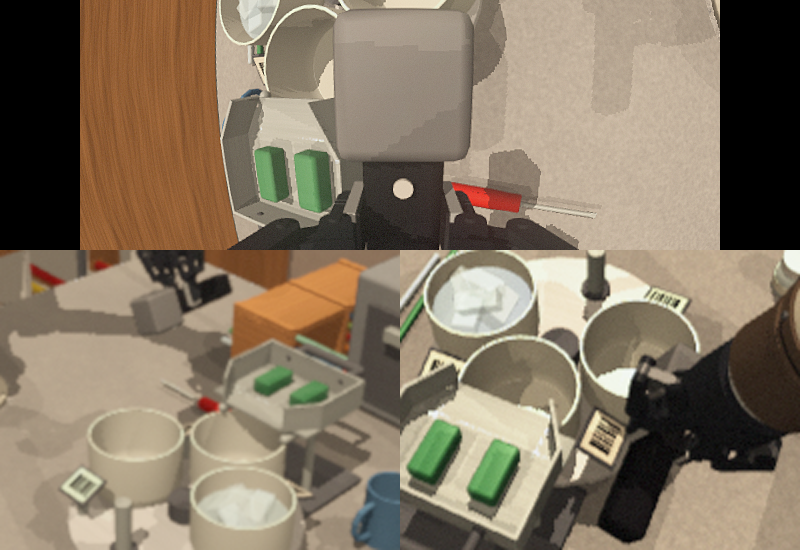

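The composite shows the scanner held square. In the side view the label is at crop (603,437), i.e. pixel (331.5,273.5).

Run:
```python
from h import *
import pickle
print(onz("side",331.5,273.5,85))
im=cv2.imread("pics/w5.png"); ci=pickle.load(open("w5.pkl","rb"))
x,y,w,h=350,165,60,65
g=cv2.cvtColor(im[y:y+h,x:x+w],cv2.COLOR_BGR2GRAY); _,m=cv2.threshold(g,0,255,cv2.THRESH_OTSU); m=cv2.morphologyEx(m,cv2.MORPH_CLOSE,np.ones((5,5)))
for c in cv2.findContours(m,0,2)[0]:
    if cv2.contourArea(c)>150: r=cv2.minAreaRect(c); print(cv2.contourArea(c),r,onz("wrist",r[0][0]+x,r[0][1]+y,85,ci))
```

```text
[450.19541782 151.61758437  85.        ]
1364.5 ((29.5, 29.5), (59.0, 59.0), 90.0) [445.87691728 144.01682021  85.        ]
```

The label estimate agrees with the earlier one at (450,152). I'll close in to 80 mm and hold.

>>> {"api": "send_rows", "payload": {
  "series": [
    [[0,1.3,15.3],[0,0,0],20],
    [[0,1.3,15.3],[0,0,0],20],
    [[0,1.3,15.3],[0,0,0],20],
    [[0,1.3,15.3],[0,0,0],20],
    [[-1,1.3,14],[0,0,0],20],
    [[0,0,0],[0,0,0],20],
    [[0,0,0],[0,0,0],20],
    [[0,0,0],[0,0,0],20]
  ]
}}

```text
clock: 28.9
position: [405.6, 214.3, 175.6]
ee_rot: [0.704, -0.677, 0.15, -0.157]
contact_force: [0.3, 0.3, -2.7]
gripper_width: 33.4
grasp_force: 60.6
```

Run:
```python
from h import *
s=monitor.read_state();print(s["position"],s["contact_force"])
p,r=scanpose(25.1,7.2); plan([(p,r,1)],20)
```

```text
[405.61425415 214.26100883 175.59594916] [ 0.25068183  0.30136292 -2.68758292]
[[1.1, 0.9, 2.3], [-0.002, 0.0, -0.003], 20],
```

>>> {"api": "send_rows", "payload": {
  "series": [
    [[1,0.9,2],[0,0,0],20],
    [[0,0,0],[0,0,0],20],
    [[0,0,0],[0,0,0],20],
    [[0,0,0],[0,0,0],20],
    [[0,0,0],[0,0,0],20],
    [[0,0,0],[0,0,0],20],
    [[0,0,0],[0,0,0],20],
    [[0,0,0],[0,0,0],20]
  ]
}}

```text
clock: 29.7
position: [405.2, 212.8, 172.3]
ee_rot: [0.704, -0.676, 0.15, -0.156]
contact_force: [-0.0, -0.8, -2.5]
gripper_width: 32.9
grasp_force: 60.7
```

>>> {"api": "send_rows", "payload": {
  "series": [
    [[0,0,0],[0,0,0],20],
    [[0,0,0],[0,0,0],20],
    [[0,0,0],[0,0,0],20],
    [[0,0,0],[0,0,0],20],
    [[0,0,0],[0,0,0],20],
    [[0,0,0],[0,0,0],20],
    [[0,0,0],[0,0,0],20],
    [[0,0,0],[0,0,0],20]
  ]
}}

```text
clock: 30.5
position: [405.3, 212.9, 172.3]
ee_rot: [0.704, -0.676, 0.15, -0.156]
contact_force: [0.3, 0.2, -2.4]
gripper_width: 33.0
grasp_force: 60.7
```

>>> {"api": "send_rows", "payload": {
  "series": [
    [[0,0,0],[0,0,0],20],
    [[0,0,0],[0,0,0],20],
    [[0,0,0],[0,0,0],20],
    [[0,0,0],[0,0,0],20],
    [[0,0,0],[0,0,0],20],
    [[0,0,0],[0,0,0],20],
    [[0,0,0],[0,0,0],20],
    [[0,0,0],[0,0,0],20]
  ]
}}

```text
clock: 31.3
position: [405.3, 212.8, 172.3]
ee_rot: [0.704, -0.676, 0.15, -0.156]
contact_force: [0.0, -0.2, -2.6]
gripper_width: 33.0
grasp_force: 60.7
```

Run:
```python
from h import *
s=monitor.read_state();print(s["position"],s["contact_force"])
p,r=scanpose(25.1,7.2);print(p)
q=s["position"]
plan([(q+[-32,0,70],r,3),((400,130,270),Rd(-75),4),((440,0,290),Rd(-50),5),((524,-410,230),Rd(0),12)],20)
```

```text
[405.25519432 212.83937102 172.33211676] [ 4.33914022e-04 -1.57327231e-01 -2.55376116e+00]
[405.82355916 213.12463718 173.0931169 ]
[[-0.4, -0.2, -25.7], [-0.0, -0.0, -0.001], 20],[[-0.4, -0.2, -25.6], [-0.0, -0.001, -0.0], 20],[[-0.5, -0.2, -25.7], [-0.0, 0.0, -0.001], 20],
[[21.0, -8.2, -3.8], [-0.109, -0.012, -0.054], 20],[[21.3, -6.6, -4.9], [-0.108, -0.012, -0.054], 20],[[21.6, -4.8, -5.7], [-0.109, -0.012, -0.054], 20],[[21.7, -3.1, -6.4], [-0.109, -0.012, -0.054], 20],
[[27.2, -1.0, -4.0], [0.0, 0.0, -0.087], 20],[[27.1, 1.4, -4.0], [0.0, 0.0, -0.088], 20],[[27.0, 3.7, -4.0], [0.0, 0.0, -0.087], 20],[[26.5, 6.1, -4.0], [0.0, 0.0, -0.087], 20],[[25.9, 8.4, -4.0], [0.0, 0.0, -0.088], 20],
[[30.7, 16.6, 5.0], [0.0, 0.0, -0.073], 20],[[29.3, 18.8, 5.0], [0.0, 0.0, -0.072], 20],[[28.0, 20.9, 5.0], [0.0, 0.0, -0.073], 20],[[26.3, 22.8, 5.0], [0.0, 0.0, -0.073], 20],[[24.6, 24.7, 5.0], [0.0, 0.0, -0.072], 20],[[22.8, 26.5, 5.0], [0.0, 0.0, -0.073], 20],[[20.8, 28.0, 5.0], [0.0, 0.0, -0.073], 20],[[18.7, 29.4, 5.0], [0.0, 0.0, -0.072], 20],[[16.5, 30.7, 5.0], [0.0, 0.0, -0.073], 20],[[14.2, 31.8, 5.0], [0.0, 0.0, -0.073], 20],[[11.9, 32.8, 5.0], [0.0, 0.0, -0.073], 20],[[9.4, 33.6, 5.0], [0.0, 0.0, -0.072], 20],
```

Held steady within 1 mm of target for over 2 s. I'll carry the scanner back to its stand.

>>> {"api": "send_rows", "payload": {
  "series": [
    [[0,0,-26],[0,0,0],20],
    [[0,0,-26],[0,0,0],20],
    [[-1,0,-26],[0,0,0],20],
    [[21,-8,-4],[-0.109,-0.012,-0.054],20],
    [[21,-6.5,-5],[-0.109,-0.012,-0.054],20],
    [[21.5,-5,-5.5],[-0.109,-0.012,-0.054],20],
    [[21.5,-3,-6.5],[-0.109,-0.012,-0.054],20],
    [[27,-1,-4],[0,0,-0.087],20]
  ]
}}

```text
clock: 32.1
position: [401.9, 117.7, 272.5]
ee_rot: [0.802, -0.595, 0.037, -0.027]
contact_force: [0.5, -0.3, -2.6]
gripper_width: 32.8
grasp_force: 61.2
```

>>> {"api": "send_rows", "payload": {
  "series": [
    [[27,1.5,-4],[0,0,-0.087],20],
    [[27,3.5,-4],[0,0,-0.087],20],
    [[26.5,6,-4],[0,0,-0.087],20],
    [[26,8.5,-4],[0,0,-0.088],20],
    [[30.5,16.5,5],[0,0,-0.073],20],
    [[29.5,19,5],[0,0,-0.073],20],
    [[28,21,5],[0,0,-0.073],20],
    [[26.5,23,5],[0,0,-0.073],20]
  ]
}}

```text
clock: 32.9
position: [445.1, -128.9, 272.2]
ee_rot: [0.949, -0.312, 0.044, -0.012]
contact_force: [0.6, -0.0, -2.8]
gripper_width: 33.2
grasp_force: 61.2
```

>>> {"api": "send_rows", "payload": {
  "series": [
    [[24.5,24.5,5],[0,0,-0.073],20],
    [[23,26.5,5],[0,0,-0.073],20],
    [[21,28,5],[0,0,-0.073],20],
    [[18.5,29.5,5],[0,0,-0.073],20],
    [[16.5,31,5],[0,0,-0.073],20],
    [[14,32,5],[0,0,-0.073],20],
    [[0,0,0],[0,0,0],20],
    [[0,0,0],[0,0,0],20]
  ]
}}

```text
clock: 33.7
position: [477.8, -335.5, 245.1]
ee_rot: [0.994, -0.101, 0.045, -0.003]
contact_force: [0.2, 0.7, -2.2]
gripper_width: 32.9
grasp_force: 61.2
```

Run:
```python
from h import *
s=monitor.read_state();print(s["position"],s["gripper_width"])
plan([((524,-410.3,130),Rd(0),5)],20)
```

```text
[ 477.78019988 -335.46094451  245.08044726] 32.948996288806754
[[10.0, 13.1, 23.8], [-0.001, -0.018, -0.04], 20],[[9.9, 13.6, 23.6], [-0.001, -0.018, -0.041], 20],[[9.8, 13.9, 23.5], [-0.001, -0.018, -0.04], 20],[[9.6, 14.2, 23.3], [-0.002, -0.017, -0.041], 20],[[9.4, 14.6, 23.2], [-0.001, -0.018, -0.04], 20],
```

>>> {"api": "send_rows", "payload": {
  "series": [
    [[10,13,24],[-0.001,-0.018,-0.041],20],
    [[10,13.5,23.5],[-0.001,-0.018,-0.041],20],
    [[10,14,23.5],[-0.001,-0.018,-0.041],20],
    [[9.5,14,23],[-0.001,-0.018,-0.041],20],
    [[9.5,14.5,20],[-0.001,-0.018,-0.041],20],
    [[0,0,0],[0,0,0],20],
    [[0,0,0],[0,0,0],20],
    [[0,0,0],[0,0,0],20]
  ]
}}

```text
clock: 34.5
position: [525.8, -408.8, 136.4]
ee_rot: [1.0, 0.003, 0.002, 0.001]
contact_force: [0.2, 0.7, -2.2]
gripper_width: 33.1
grasp_force: 61.1
```

Run:
```python
from h import *
s=monitor.read_state();print(s["position"],s["gripper_width"])
plan([((524,-410.3,62),Rd(0),5)],20)
```

```text
[ 525.77879419 -408.80204736  136.36527326] 33.132122455524076
[[-0.4, 0.3, 14.9], [0.0, -0.001, 0.001], 20],[[-0.4, 0.2, 14.8], [0.001, -0.0, 0.001], 20],[[-0.4, 0.3, 14.9], [0.0, -0.001, 0.002], 20],[[-0.4, 0.3, 14.9], [0.0, -0.001, 0.001], 20],[[-0.3, 0.3, 14.9], [0.001, -0.0, 0.001], 20],
```

>>> {"api": "send_rows", "payload": {
  "series": [
    [[-0.4,0.3,15],[0,-0.001,0.001],20],
    [[-0.4,0.3,15],[0,-0.001,0.001],20],
    [[-0.4,0.3,15],[0,-0.001,0.001],20],
    [[-0.4,0.3,14],[0,0,0.001],20],
    [[0,0,14],[0,0,0.001],20],
    [[0,0,0],[0,0,0],20],
    [[0,0,0],[0,0,0],20]
  ]
}}

```text
clock: 35.2
position: [523.6, -410.9, 61.2]
ee_rot: [1.0, 0.0, -0.001, 0.0]
contact_force: [0.6, 0.5, -2.9]
gripper_width: 33.1
grasp_force: 61.3
```

Run:
```python
from h import *
s=monitor.read_state();print(s["position"],s["contact_force"])
plan([((524,-410.3,53),Rd(0),1)],20)
```

```text
[ 523.63748395 -410.89975452   61.20764532] [ 0.59532488  0.45540251 -2.86918432]
[[0.4, -0.6, 8.2], [0.001, 0.002, 0.0], 20],
```

>>> {"api": "send_rows", "payload": {
  "series": [
    [[0.4,-0.6,4],[0,0,0],20],
    [[0,0,4.5],[0,0,0],20],
    [[0,0,0],[0,0,0],20],
    [[0,0,0],[0,0,0],40],
    [[0,0,0],[0,0,0],55],
    [[0,0,0],[0,0,0],60],
    [[0,0,-15],[0,0,0],60],
    [[0,0,-40],[0,0,0],60]
  ]
}}

```text
clock: 36.0
position: [522.0, -408.9, 105.8]
ee_rot: [1.0, -0.0, -0.004, -0.002]
contact_force: [0.9, 0.7, -0.7]
gripper_width: 59.9
grasp_force: 0.0
```

>>> {"api": "send_rows", "payload": {
  "series": [
    [[0,0,-48],[0,0,0],60],
    [[0,0,-48],[0,0,0],60],
    [[0,0,-48],[0,0,0],60],
    [[-10,0,-48],[0,0,0],60],
    [[-14,-5,-20],[0,0,0],60],
    [[0,0,0],[0,0,0],60],
    [[0,0,0],[0,0,0],60]
  ]
}}

```text
clock: 36.7
position: [500.2, -404.7, 321.4]
ee_rot: [1.0, -0.0, 0.0, 0.001]
contact_force: [-0.3, 0.8, -1.2]
gripper_width: 60.1
grasp_force: 0.0
```

Run:
```python
from h import *
import pickle
ci=camera_info("wrist"); im=save("wrist","pics/w8.png")
s=monitor.read_state();print(s["position"])
c1=pickle.load(open("w1.pkl","rb"))
print("furnace bottom",onz("wrist",130/1.25,180/1.25,0,c1),"mid",onz("wrist",130/1.25,100/1.25,60,c1), "top", [onz("wrist",46/1.25,120/1.25,z,c1)[1] for z in(150,200,250)], "scene", onz("scene",497,182,0),onz("scene",415,137,0))
a=im[0:220,200:460]; b=get_image("scene")[220:320,130:260]
cv2.imwrite("pics/c8.png",np.hstack([cv2.resize(a,(390,330)),cv2.resize(b,(390,300)).copy()[:300] if 0 else np.pad(cv2.resize(b,(390,300)),((0,30),(0,0),(0,0)))])[:,:,::-1])
plan([((535,340,300),Rd(2.4),17)],44)
```

```text
[ 500.14053157 -404.48564622  319.63383378]
furnace bottom [513.54958043 519.49189898   0.        ] mid [638.40948337 460.64801714  60.        ] top [np.float64(564.1944928589937), np.float64(500.4169052254439), np.float64(436.6393175918939)] scene [762.04177968 591.15720904   0.        ] [394.11269938 624.24478893   0.        ]
[[2.1, -43.8, 1.1], [-0.0, 0.0, -0.002], 44],[[2.1, -43.8, 1.2], [-0.0, 0.0, -0.003], 44],[[2.3, -43.8, 1.1], [-0.0, 0.001, -0.002], 44],[[2.3, -43.7, 1.1], [-0.0, -0.0, -0.003], 44],[[2.5, -43.8, 1.2], [-0.0, 0.0, -0.002], 44],[[2.6, -43.8, 1.1], [-0.0, 0.0, -0.003], 44],[[2.7, -43.7, 1.2], [-0.0, 0.001, -0.002], 44],[[2.8, -43.8, 1.1], [-0.0, -0.0, -0.003], 44],[[3.0, -43.7, 1.1], [-0.001, 0.0, -0.002], 44],[[3.0, -43.8, 1.1], [0.0, 0.0, -0.003], 44],[[3.1, -43.7, 1.1], [0.0, 0.0, -0.002], 44],[[3.3, -43.7, 1.1], [0.0, 0.001, -0.003], 44],[[3.3, -43.7, 1.1], [0.0, -0.0, -0.002], 44],[[3.5, -43.7, 1.1], [0.0, 0.0, -0.002], 44],[[3.5, -43.7, 1.1], [0.0, 0.0, -0.003], 44],[[3.7, -43.7, 1.1], [0.0, 0.001, -0.002], 44],[[3.8, -43.7, 1.1], [-0.0, -0.0, -0.003], 44],
```

View pics/c8.png

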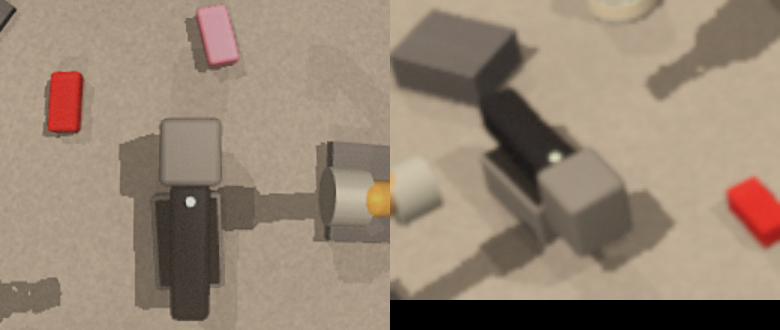

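The scanner lies flat along its stand as it did at the start. Now to the tray bar.

>>> {"api": "send_rows", "payload": {
  "series": [
    [[2,-44,1],[0,0,-0.0025],44],
    [[2,-44,1],[0,0,-0.0025],44],
    [[2,-44,1],[0,0,-0.0025],44],
    [[2,-44,1],[0,0,-0.0025],44],
    [[2.5,-44,1],[0,0,-0.0025],44],
    [[2.5,-44,1],[0,0,-0.0025],44],
    [[2.5,-44,1],[0,0,-0.0025],44],
    [[3,-44,1],[0,0,-0.0025],44]
  ]
}}

```text
clock: 37.6
position: [515.4, -50.9, 310.2]
ee_rot: [1.0, 0.01, -0.002, 0.001]
contact_force: [0.7, 0.5, 0.3]
gripper_width: 43.8
grasp_force: 0.0
```

>>> {"api": "send_rows", "payload": {
  "series": [
    [[3,-44,1],[0,0,-0.0025],44],
    [[3,-44,1],[0,0,-0.0025],44],
    [[3,-44,1],[0,0,-0.0025],44],
    [[3,-44,1],[0,0,-0.0025],44],
    [[3.5,-44,1],[0,0,-0.0025],44],
    [[3.5,-44,1],[0,0,-0.0025],44],
    [[3.5,-44,1],[0,0,-0.0025],44],
    [[3.5,-44,1],[0,0,-0.0025],44]
  ]
}}

```text
clock: 38.4
position: [531.2, 301.6, 301.5]
ee_rot: [1.0, 0.02, -0.002, 0.002]
contact_force: [0.4, -0.1, 0.3]
gripper_width: 44.1
grasp_force: 0.0
```

>>> {"api": "send_rows", "payload": {
  "series": [
    [[0,0,0],[0,0,0],44],
    [[0,0,0],[0,0,0],44],
    [[0,0,0],[0,0,0],44]
  ]
}}

```text
clock: 38.7
position: [531.6, 299.1, 302.6]
ee_rot: [1.0, 0.02, -0.002, 0.001]
contact_force: [-0.0, 0.0, 0.7]
gripper_width: 44.1
grasp_force: 0.0
```

Run:
```python
from h import *
import pickle
ci=camera_info("wrist"); im=save("wrist","pics/w9.png"); pickle.dump(ci,open("w9.pkl","wb"))
s=monitor.read_state();print(s["position"],s["joints"].round(2))
cv2.imwrite("pics/w9b.png",im[:,:,::-1]); print([np.round(proj("wrist",(x,y,170),ci)) for x,y in((491,360),(603,364),(547,362))])
plan([((547,362,250),Rd(2.4),4)],44)
```

```text
[531.66380116 298.8061516  303.11866351] [ 0.78  0.32  0.09 -0.   -1.35  0.83]
[array([256., 224.]), array([252., 105.]), array([253., 166.])]
[[4.5, -15.7, 13.2], [0.0, 0.001, -0.001], 44],[[4.5, -15.6, 13.3], [0.001, 0.0, -0.0], 44],[[4.4, -15.7, 13.2], [0.0, 0.001, -0.001], 44],[[4.5, -15.6, 13.3], [0.001, 0.0, -0.001], 44],
```

View pics/w9b.png

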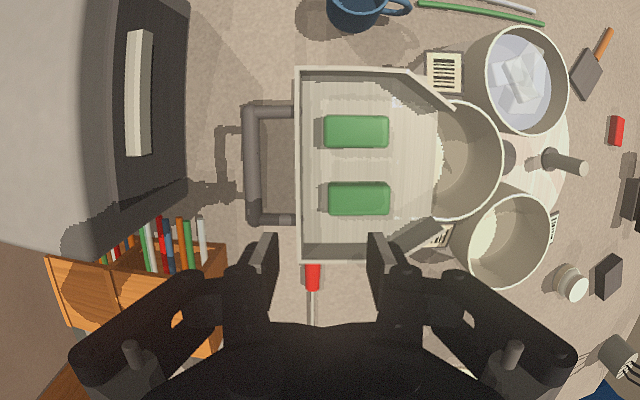

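The bar shows at (252,165), as predicted at (253,166). Both blocks are still in the tray at (357,131) and (359,198). Going down to grip the bar.

>>> {"api": "send_rows", "payload": {
  "series": [
    [[4.5,-16,13],[0,0,0],44],
    [[4.5,-16,13],[0,0,0],44],
    [[4.5,-16,13],[0,0,0],44],
    [[4,-16,13],[0,0,0],44],
    [[0,0,15],[0,0,0],44],
    [[0,0,15],[0,0,0],44],
    [[0,0,0],[0,0,0],44],
    [[0,0,0],[0,0,0],44]
  ]
}}

```text
clock: 39.55
position: [546.6, 364.9, 220.9]
ee_rot: [1.0, 0.02, -0.001, 0.001]
contact_force: [0.6, 0.2, 0.4]
gripper_width: 44.1
grasp_force: 0.0
```

Run:
```python
from h import *
s=monitor.read_state();print(s["position"])
plan([((547,362.5,156),Rd(2.4),4)],44)
```

```text
[546.60317531 364.90943036 220.87561797]
[[0.1, 0.6, 16.2], [0.0, 0.001, -0.0], 44],[[0.1, 0.5, 16.2], [0.001, 0.0, -0.001], 44],[[0.1, 0.6, 16.3], [0.0, 0.001, 0.0], 44],[[0.1, 0.6, 16.2], [0.001, 0.0, -0.0], 44],
```

>>> {"api": "send_rows", "payload": {
  "series": [
    [[0,0.5,16],[0,0,0],44],
    [[0,0.5,16],[0,0,0],44],
    [[0,0.5,16],[0,0,0],44],
    [[0,0.5,16],[0,0,0],44],
    [[0,0,0],[0,0,0],44],
    [[0,0,0],[0,0,0],8],
    [[0,0,0],[0,0,0],8],
    [[0,0,0],[0,0,0],8]
  ]
}}

```text
clock: 40.35
position: [547.3, 364.4, 159.6]
ee_rot: [1.0, 0.02, 0.001, -0.002]
contact_force: [-0.2, 4.6, 0.4]
gripper_width: 13.7
grasp_force: 58.6
```

Run:
```python
from h import *
s=monitor.read_state();print(s["position"],s["gripper_width"],s["grasp_force"],s["contact_force"])
a0=np.arctan2(25,180); Rr=np.hypot(25,180); n=24
P=lambda f:np.array([Rr*np.cos(a0+f),Rr*np.sin(a0+f)])
for k in range(n):
    d=P(1.2*(k+1)/n)-P(1.2*k/n); print([[0,round(-d[0],1),round(-d[1],1)]],end=" ")
```

```text
[547.31434338 364.35871409 159.62833522] 13.746411428635826 58.589229583740234 [-0.23237687  4.5723487   0.39371577]
[[0, np.float64(1.5), np.float64(-9.0)]] [[0, np.float64(1.9), np.float64(-8.9)]] [[0, np.float64(2.4), np.float64(-8.8)]] [[0, np.float64(2.8), np.float64(-8.6)]] [[0, np.float64(3.2), np.float64(-8.5)]] [[0, np.float64(3.6), np.float64(-8.3)]] [[0, np.float64(4.1), np.float64(-8.1)]] [[0, np.float64(4.5), np.float64(-7.9)]] [[0, np.float64(4.8), np.float64(-7.7)]] [[0, np.float64(5.2), np.float64(-7.4)]] [[0, np.float64(5.6), np.float64(-7.2)]] [[0, np.float64(5.9), np.float64(-6.9)]] [[0, np.float64(6.3), np.float64(-6.6)]] [[0, np.float64(6.6), np.float64(-6.2)]] [[0, np.float64(6.9), np.float64(-5.9)]] [[0, np.float64(7.2), np.float64(-5.6)]] [[0, np.float64(7.5), np.float64(-5.2)]] [[0, np.float64(7.7), np.float64(-4.8)]] [[0, np.float64(7.9), np.float64(-4.4)]] [[0, np.float64(8.1), np.float64(-4.0)]] [[0, np.float64(8.3), np.float64(-3.6)]] [[0, np.float64(8.5), np.float64(-3.2)]] [[0, np.float64(8.7), np.float64(-2.8)]] [[0, np.float64(8.8), np.float64(-2.3)]]
```

>>> {"api": "send_rows", "payload": {
  "series": [
    [[0,1.5,-9],[0,0,0],8],
    [[0,1.9,-8.9],[0,0,0],8],
    [[0,2.4,-8.8],[0,0,0],8],
    [[0,2.8,-8.6],[0,0,0],8],
    [[0,3.2,-8.5],[0,0,0],8],
    [[0,3.6,-8.3],[0,0,0],8],
    [[0,0,0],[0,0,0],8],
    [[0,0,0],[0,0,0],8]
  ]
}}

```text
clock: 41.15
position: [547.8, 350.2, 211.0]
ee_rot: [1.0, 0.02, 0.001, -0.003]
contact_force: [-0.8, 7.8, -0.1]
gripper_width: 13.5
grasp_force: 58.8
```

Run:
```python
from h import *
s=monitor.read_state();print(s["position"],s["gripper_width"],s["grasp_force"],s["contact_force"],s["wrist_torque"])
blocks("side",157,"pics/s10.png",80)
```

```text
[547.75081476 350.20784535 210.98893144] 13.529579770751939 58.76001477241516 [-0.84724304  7.81199287 -0.1487739 ] [ 2.37107956  0.03744939 -0.08393274]
block [253. 268.] [584.3 242.6] [24.7 51.8] 122.7
```

Run:
```python
from h import *
a=cv2.imread("pics/s10.png"); b=get_image("scene")[:,:,::-1]
f=lambda im,x,y,w,h,k: cv2.resize(im[y:y+h,x:x+w],None,fx=k,fy=k,interpolation=cv2.INTER_CUBIC)
cv2.imwrite("pics/c10.png",np.hstack([f(b,300,60,160,170,2.5),f(a,180,200,160,170,2.5)]))
```

```text
(no output)
```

View pics/c10.png

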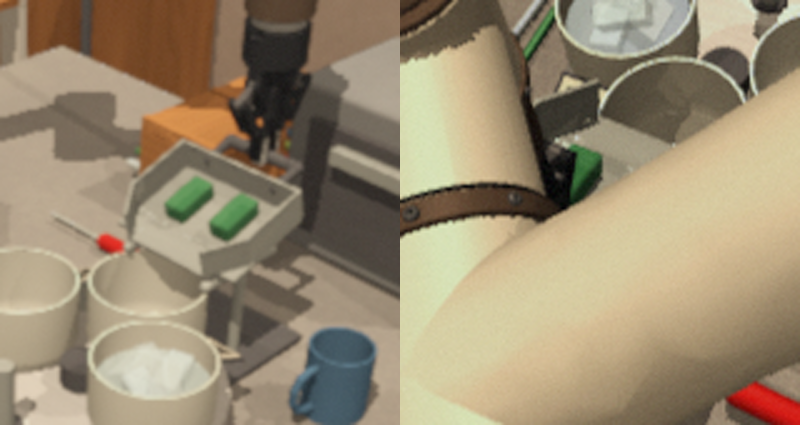

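The tray is tilting with the bar held, and both blocks are on it. Continuing.

>>> {"api": "send_rows", "payload": {
  "series": [
    [[0,4.1,-8.1],[0,0,0],8],
    [[0,4.5,-7.9],[0,0,0],8],
    [[0,4.8,-7.7],[0,0,0],8],
    [[0,5.2,-7.4],[0,0,0],8],
    [[0,5.6,-7.2],[0,0,0],8],
    [[0,5.9,-6.9],[0,0,0],8]
  ]
}}

```text
clock: 41.85
position: [548.8, 322.0, 257.4]
ee_rot: [1.0, 0.021, 0.002, -0.005]
contact_force: [-3.8, 11.8, 2.9]
gripper_width: 13.4
grasp_force: 58.5
```

>>> {"api": "send_rows", "payload": {
  "series": [
    [[0,6.3,-6.6],[0,0,0],8],
    [[0,6.6,-6.2],[0,0,0],8],
    [[0,6.9,-5.9],[0,0,0],8],
    [[0,0,0],[0,0,0],8]
  ]
}}

```text
clock: 42.25
position: [549.6, 301.9, 278.3]
ee_rot: [1.0, 0.021, 0.003, -0.006]
contact_force: [-5.8, 11.3, 6.7]
gripper_width: 13.3
grasp_force: 59.1
```

Run:
```python
from h import *
s=monitor.read_state();print(s["position"],s["gripper_width"],s["grasp_force"],s["contact_force"],s["wrist_torque"])
```

```text
[549.63742601 301.92612456 278.34088612] 13.343082695665915 59.09086883068085 [-5.83291494 11.27448225  6.67066374] [ 3.90873073  1.71641042 -0.01705577]
```

>>> {"api": "send_rows", "payload": {
  "series": [
    [[0,7.2,-5.6],[0,0,0],8],
    [[0,7.5,-5.2],[0,0,0],8],
    [[0,7.7,-4.8],[0,0,0],8],
    [[0,7.9,-4.4],[0,0,0],8],
    [[0,8.1,-4],[0,0,0],8],
    [[0,0,0],[0,0,0],8]
  ]
}}

```text
clock: 42.85
position: [551.4, 262.5, 304.9]
ee_rot: [1.0, 0.021, 0.004, -0.005]
contact_force: [-9.2, 10.5, 16.8]
gripper_width: 13.3
grasp_force: 62.2
```

>>> {"api": "send_rows", "payload": {
  "series": [
    [[0,8.3,-3.6],[0,0,0],8],
    [[0,8.5,-3.2],[0,0,0],8],
    [[0,8.7,-2.8],[0,0,0],8],
    [[0,0,0],[0,0,0],8],
    [[0,0,0],[0,0,0],8],
    [[0,0,0],[0,0,0],8]
  ]
}}

```text
clock: 43.45
position: [554.2, 235.4, 314.6]
ee_rot: [1.0, 0.02, 0.006, -0.003]
contact_force: [-3.1, 5.1, 14.0]
gripper_width: 13.4
grasp_force: 63.1
```

Run:
```python
from h import *
s=monitor.read_state();print(s["position"],s["gripper_width"],s["contact_force"],s["wrist_torque"])
a=get_image("side")[:,:,::-1]; b=get_image("scene")[:,:,::-1];w=get_image("wrist")[:,:,::-1]
f=lambda im,x,y,w,h,k: cv2.resize(im[y:y+h,x:x+w],None,fx=k,fy=k,interpolation=cv2.INTER_CUBIC)
cv2.imwrite("pics/c11.png",np.hstack([f(b,300,60,160,170,2.5),f(w,330,0,200,212,2)]))
for n,im in(("scene",b),("wrist",w),("side",a)):
    m=cv2.inRange(cv2.cvtColor(np.ascontiguousarray(im),cv2.COLOR_BGR2HSV),(50,90,30),(85,255,255))
    print(n,[(cv2.contourArea(c),c[:,0].mean(0).round().tolist()) for c in cv2.findContours(m,0,2)[0] if cv2.contourArea(c)>40 and c[:,0,0].min()>200])
```

```text
[554.18073342 235.37432107 314.6463108 ] 13.393429714461837 [-3.05310268  5.1426938  14.03107896] [ 1.49416836  0.62351694 -0.38517135]Traceback (most recent call last):
  File "<stdin>", line 5, in <module>
    return _nx.concatenate(arrs, 1, dtype=dtype, casting=casting)
           ~~~~~~~~~~~~~~~^^^^^^^^^^^^^^^^^^^^^^^^^^^^^^^^^^^^^^^
ValueError: all the input array dimensions except for the concatenation axis must match exactly, but along dimension 0, the array at index 0 has size 425 and the array at index 1 has size 424
```

Run:
```python
from h import *
for n in("scene","wrist","side"):
    im=save(n,f"pics/{n}12.png")
    m=cv2.inRange(cv2.cvtColor(im,cv2.COLOR_RGB2HSV),(50,90,25),(85,255,255))
    print(n,[(cv2.contourArea(c),c[:,0].mean(0).round().tolist()) for c in cv2.findContours(m,0,2)[0] if cv2.contourArea(c)>25 and c[:,0,0].min()>200])
print("pot mouth px", [np.round(proj(n,(555,150,z))) for n in("scene","wrist","side") for z in (60,125)])
```

```text
scene [(137.0, [390.0, 261.0])]
wrist [(134.5, [415.0, 194.0])]
side []
pot mouth px [array([357., 191.]), array([358., 173.]), array([388., 169.]), array([399., 178.]), array([292., 260.]), array([290., 246.])]
```

No green is left in the tray in the scene view, and the wrist view sees it at (415,194) inside the pot. I'll ease the tray down.

>>> {"api": "send_rows", "payload": {
  "series": [
    [[0,-8.7,2.8],[0,0,0],8],
    [[0,-8.5,3.2],[0,0,0],8],
    [[0,-8.3,3.6],[0,0,0],8],
    [[0,-8.1,4],[0,0,0],8],
    [[0,-7.9,4.4],[0,0,0],8],
    [[0,-7.7,4.8],[0,0,0],8],
    [[0,-7.5,5.2],[0,0,0],8],
    [[0,-7.2,5.6],[0,0,0],8]
  ]
}}

```text
clock: 44.55
position: [552.1, 299.8, 277.7]
ee_rot: [1.0, 0.021, 0.005, -0.003]
contact_force: [-11.7, 5.9, 9.4]
gripper_width: 13.2
grasp_force: 67.9
```

>>> {"api": "send_rows", "payload": {
  "series": [
    [[0,-6.9,5.9],[0,0,0],8],
    [[0,-6.6,6.2],[0,0,0],8],
    [[0,-6.3,6.6],[0,0,0],8],
    [[0,-5.9,6.9],[0,0,0],8],
    [[0,-5.6,7.2],[0,0,0],8],
    [[0,-5.2,7.4],[0,0,0],8],
    [[0,0,0],[0,0,0],8]
  ]
}}

```text
clock: 45.25
position: [551.1, 336.4, 234.8]
ee_rot: [1.0, 0.021, 0.004, -0.002]
contact_force: [7.6, 4.8, -0.2]
gripper_width: 13.6
grasp_force: 70.3
```

Run:
```python
from h import *
s=monitor.read_state();print(s["position"],s["gripper_width"],s["contact_force"],s["wrist_torque"])
```

```text
[551.14856447 336.3940608  234.76035244] 13.572140443177558 [ 7.60304524  4.75311612 -0.2406349 ] [ 1.3485911  -2.51406829  0.54256132]
```

>>> {"api": "send_rows", "payload": {
  "series": [
    [[0,-4.8,7.7],[0,0,0],8],
    [[0,-4.5,7.9],[0,0,0],8],
    [[0,-4.1,8.1],[0,0,0],8],
    [[0,-3.6,8.3],[0,0,0],8],
    [[0,-1.6,4.2],[0,0,0],8],
    [[0,-1.6,4.3],[0,0,0],8],
    [[0,-1.4,4.3],[0,0,0],8],
    [[0,-1.4,4.3],[0,0,0],8]
  ]
}}

```text
clock: 46.05
position: [548.2, 358.6, 185.7]
ee_rot: [1.0, 0.019, 0.002, -0.002]
contact_force: [3.0, 5.0, 0.4]
gripper_width: 13.3
grasp_force: 72.5
```

>>> {"api": "send_rows", "payload": {
  "series": [
    [[0,-1.2,4.4],[0,0,0],8],
    [[0,-1.2,4.4],[0,0,0],8],
    [[0,-1,4.4],[0,0,0],8],
    [[0,-0.9,4.5],[0,0,0],8],
    [[0,-0.8,3],[0,0,0],8],
    [[0,-0.4,2],[0,0,0],8],
    [[0,0,0],[0,0,0],8],
    [[0,0,0],[0,0,0],8]
  ]
}}

```text
clock: 46.85
position: [549.1, 363.6, 163.0]
ee_rot: [1.0, 0.022, 0.003, -0.001]
contact_force: [5.8, 3.6, -1.8]
gripper_width: 13.2
grasp_force: 73.8
```

Run:
```python
from h import *
s=monitor.read_state();print(s["position"],s["gripper_width"],s["contact_force"],s["wrist_torque"])
```

```text
[549.13320249 363.62827733 163.01722735] 13.150008977970412 [ 5.83119247  3.61525492 -1.80186648] [ 0.7354822  -1.92632031  0.64196879]
```

>>> {"api": "send_rows", "payload": {
  "series": [
    [[0,0,1.5],[0,0,0],8],
    [[0,0,1],[0,0,0],8],
    [[0,0,1],[0,0,0],8],
    [[0,0,0],[0,0,0],8]
  ]
}}

```text
clock: 47.25
position: [547.9, 364.2, 159.0]
ee_rot: [1.0, 0.019, 0.001, -0.002]
contact_force: [3.0, 5.0, -0.2]
gripper_width: 13.3
grasp_force: 74.5
```

>>> {"api": "send_rows", "payload": {
  "series": [
    [[0,0,1],[0,0,0],8],
    [[0,0,0],[0,0,0],8]
  ]
}}

```text
clock: 47.45
position: [547.9, 364.3, 158.1]
ee_rot: [1.0, 0.019, 0.001, -0.002]
contact_force: [3.6, 5.4, -1.1]
gripper_width: 13.4
grasp_force: 74.6
```

Run:
```python
from h import *
s=monitor.read_state();print(s["position"],s["contact_force"])
```

```text
[547.92665357 364.29837114 158.08688184] [ 3.55268759  5.36616842 -1.14874927]
```

>>> {"api": "send_rows", "payload": {
  "series": [
    [[0,0,1],[0,0,0],8],
    [[0,0,0],[0,0,0],8]
  ]
}}

```text
clock: 47.65
position: [548.0, 364.4, 157.8]
ee_rot: [1.0, 0.019, 0.002, -0.002]
contact_force: [2.4, 5.2, 1.1]
gripper_width: 13.2
grasp_force: 74.9
```

>>> {"api": "send_rows", "payload": {
  "series": [
    [[0,0,1],[0,0,0],8],
    [[0,0,0],[0,0,0],8]
  ]
}}

```text
clock: 47.85
position: [549.2, 364.5, 157.6]
ee_rot: [1.0, 0.022, 0.003, -0.002]
contact_force: [3.3, 3.8, 1.5]
gripper_width: 13.4
grasp_force: 75.1
```

>>> {"api": "send_rows", "payload": {
  "series": [
    [[0,0,1],[0,0,0],8],
    [[0,0,0],[0,0,0],8]
  ]
}}

```text
clock: 48.05
position: [549.2, 364.5, 157.6]
ee_rot: [1.0, 0.022, 0.004, -0.002]
contact_force: [3.6, 4.3, 6.0]
gripper_width: 13.5
grasp_force: 75.5
```

The tray is seated: z has stopped at 157.6 and the upward force is rising. Releasing and backing off.

>>> {"api": "send_rows", "payload": {
  "series": [
    [[0,0,0],[0,0,0],25],
    [[0,0,0],[0,0,0],40],
    [[0,0,0],[0,0,0],40],
    [[0,0,-15],[0,0,0],40],
    [[0,0,-35],[0,0,0],40],
    [[0,0,-45],[0,0,0],40],
    [[0,0,-45],[0,0,0],40],
    [[0,20,-40],[0,0,0],40]
  ]
}}

```text
clock: 48.85
position: [547.1, 342.8, 335.3]
ee_rot: [1.0, 0.021, -0.001, 0.001]
contact_force: [1.0, 0.1, 0.3]
gripper_width: 40.1
grasp_force: 0.0
```

>>> {"api": "send_rows", "payload": {
  "series": [
    [[-5,40,0],[0,0,0],60],
    [[-10,40,0],[0,0,0],60],
    [[-10,40,0],[0,0,0],60],
    [[-10,40,0],[0,0,0],60],
    [[-10,20,0],[0,0,0],60],
    [[0,0,0],[0,0,0],60],
    [[0,0,0],[0,0,0],60]
  ]
}}

```text
clock: 49.55
position: [509.5, 160.0, 334.3]
ee_rot: [1.0, 0.02, -0.001, 0.0]
contact_force: [0.3, 0.6, -0.4]
gripper_width: 59.4
grasp_force: 0.0
```

Run:
```python
from h import *
w=save("wrist","pics/w13.png"); b=save("scene","pics/s13.png")
print(monitor.read_state()["position"])
cv2.imwrite("pics/c13.png",np.hstack([cv2.resize(w[0:300,150:550],(400,300)),cv2.resize(b[80:260,240:480],(400,300))])[:,:,::-1])
```

```text
[509.93010392 161.07224568 333.89586886]
```

View pics/c13.png

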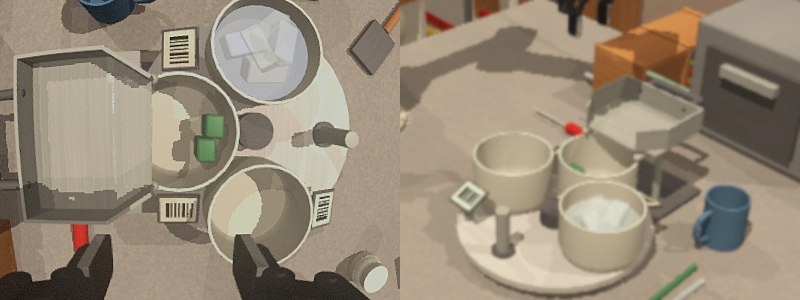

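Both blocks are inside the pot at (212,125) and (206,149), standing at most 66 mm up in a 90 mm pot. The tray is level and empty, and the scanner is on its stand. Handing in.

```bash
python3 -c "
from bench import job_done
print(job_done())"
```

```text
the job is handed in; nothing more can be done
None
```

I turned the table one stop, tipped both green blocks down into the empty pot and eased the tray back to level. Before tipping I held the scanner about 8 cm off the label for over 2 s, then put it back flat on its stand. The job is handed in, and no verdict came back.

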